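# Wedge the bearing cover off evenly

## Robot

A 6-joint arm with a two-finger parallel gripper is mounted at the origin on the work surface. World frame = base frame: x ahead of the robot, y to its left, z up, the work surface at z = 0. Lengths are in m, angles in rad, forces in N, time in s.
With the tool pointing down it reaches from about 0.325 to 0.85 m from the base axis. Payload 4.4 kg.
Tool frame: the origin (TCP) lies on the centre line of the jaws, within the pads' length; the fingertips stand 8 mm ahead of it and the grasp point (between the pads) lies 11 mm behind it; z points along the fingers, y is the line along which they close (so a half turn about z gives the same grasp; the last joint's range is limited). The gripper opens to 94 mm and grips with 3 to 60 N. Pads are 16 mm wide; open, the fingers measure 119 mm over their backs; the gripper's body (75 mm by 177 mm) begins 78 mm behind the grasp point.
Start: joints at [-1.46, 0.207, 1.542, -0, 1.393, -0.15], TCP at [0.148, -0.556, 0.213] pointing down, gripper open.
Joint ranges: [-2.73, 2.73], [-0.86, 2.22], [0.23, 2.46], [-1.11, 4.25], [0.08, 2.63], [-2.82, 2.82]. Speed limits (rad/s): [2.79, 2.79, 3.14, 3.14, 3.14, 3.14].

## Interface

Orientations are given as a unit quaternion [x, y, z, w].
In Python, from station import r gives the robot as it stands. The module is installed in compiled form; this text tells all that it offers.
- The arm moves only by the tool jog_arm, never from a script. Its argument "increments" is a list of rows, each an object with "travel": the shift along the tool's x, y, z in m, a list of three; "yaw": the turn about the tool's z in rad; "grip": the closure in counts, from 0 (fully open) to 255 (shut). A call has 1 to 12 rows; each row shifts and turns the commanded pose from where the row before left it, along the tool's axes as they then stand; what a row does not reach is not made up. A row lasts 1/12 s, in which the tool goes at most 41.7 mm and 7.16 degrees, less where a joint would pass 70% of its speed; a pose out of reach is approached as far as the arm can. A call is refused whole if a number of a shift passes 0.0417 or a number of a turn 0.125, either way. A call with a gripper value outside its range is refused whole. The fingers move at their own pace and stop on an object; "force" is the grip in N (left out, the last holds). Time passes only in rows, so rows that do not move let the fingers close. It gives the time, the measured TCP pose, the force, the opening and the grip force at its end, in the units of the state.
- r.observe(): the state, without advancing time (a new reading comes with each control period).
- r.get_image(name): name is "side" or "top"; returns the picture (384x512x3 uint8, blue, green, red); there is no depth.
- r.get_calibration(name): a dict with "fx", "fy", "cx", "cy" (pixels), "dist_coeffs" ([k1, k2, p1, p2, k3] as OpenCV has them; the pictures are not rectified), "R" (3x3) and "t" (3): a world point X has camera coordinates R X + t. Camera axes: x right, y down, z forward; pixel columns grow to the right and rows downward; lengths in m; the calibration is good to about 2 mm. A picture is of the moment at which its call begins. get_calibration takes no time and is no camera call.
- r.sign_off(): hands the job in; it is judged then, once.
The state is a dict: "clock": time; "qpos": joint angles; "dq": joint speeds; "tau": joint torques, N m; "position": TCP position; "eef_rot": TCP orientation; "ft_force": force on the tool from outside, world axes, zero at the start; "moment": the same for the moment, N m; "opening": opening from 0.0 (shut) to 1.0 (fully open); "finger_force": force on a finger pad.
Only numpy, scipy, OpenCV 4.12 (cv2) and the standard library are available. Lean on these libraries where they do the work, as an engineer would, in place of code of your own. Each camera call takes 0.05 s, during which the arm holds its last target. There are 200 camera calls.

## Task

Take the hand wedge from its wooden rack block and work the press-fit cover off the bearing housing by pressing the wedge down gently into the pry slots at the two ends of the seam, changing sides so that neither end ever gets more than 4 mm ahead of the other. Stop when the cover has come 6 to 7.5 mm off the housing at both ends, then put the wedge back in its rack. Feel for the slot and never bear on the casting with more than about 30 N, keep the gripper itself off the housing and cover, and leave the other things where they are.

Things in the scene. Friction and masses are not known exactly. Their poses are not given: they have to be found in the camera images.
- wedge: Hand wedge, 130 mm, 0.16 kg, tip down in the rack. Origin: middle of the tip edge; z from tip to handle, x wedging (thickness) direction, y width. Steel blade 20 mm wide, thickness 2 mm at the tip growing 0.24 mm per mm to 14 mm at z = 50. Steel collar 34 x 34 mm, z = 50 to 58. Dark wooden handle with flat sides, 24 (x) by 28 mm (y), z = 58 to 130. Same after a half turn about z.
- rack: Fixed wooden block 80 (x) by 110 (y) by 70 mm high, origin at the centre of its underside. An upright slot 20 mm (x) by 26 mm (y) goes through its middle; the wedge's blade hangs in it, collar resting on the block's top, wedge x along rack x, tip 20 mm above the bench.
- plate: Fixed dark steel plate 190 (x) by 170 (y) by 10 mm, origin at the centre of its underside. It carries the aluminium bearing housing (-x side) and its cover (+x side), 124 mm wide along y, flat tops 70 mm above the bench (50 mm deep in x on the housing, 18 mm on the cover). The housing stands firm, but its feet are slotted: the seam, parallel to y, lies up to 10 mm off the plate's middle in x.
- left_mark (a point): Point fixed to the plate at x = 0, y = +40 mm, at the height of the casting's top: the left pry slot is here, give or take the seam's 10 mm along plate x (find it by feel or eye). Slot 3.5 mm wide (cover home) plus this end's gap, from 25 to 62 mm off the middle along y, 58 mm deep, open at the top, sharp edges. Press the wedge here, its x along plate x.
- right_mark (a point): The same for the right pry slot, at y = -40 mm of the plate.
- left_gap (a joint): How far the +y end of the cover is off the housing, in rad: x 80 mm = gap at the left slot (0.075 to 0.094 is 6 to 7.5 mm). Starts 0 to 0.6 mm. Moves along plate +x only when wedged at the left slot, stays where left. Press fit: 10 N sideways to move, plus 1.25 N per mm/s of gap growth, so go slowly; the push down is about 1 to 1.6 times that.
- right_gap (a joint): The same for the -y end of the cover, at the right slot.
- bearing: Bystander: steel ring 40 mm across, 12 mm high, in the grey tray; origin under its centre.
- spacer: Bystander: brass ring 26 mm across, 18 mm high, in the grey tray (100 x 130 x 35 mm); origin under its centre.
- oil: Bystander: clear bottle 44 mm across, 110 mm high, upright; origin under its centre.
- handle: Bystander: turned light wooden handle standing upright, 38 mm across, 130 mm high; origin under its centre.
- wrench: Bystander: steel wrench lying on the bench.
- blank: Bystander: wooden block 50 x 120 x 40 mm; origin under its centre.
- cap_nut: Bystander: dark steel ring 44 mm across, 16 mm high; origin under its centre.
Things that resemble listed ones, but are neither listed nor needed, are in the scene too. There is more than one size of the rack; the one meant has the size given above. What is shaped like the wedge but red is not meant.

How it is judged:
On the way, in this order (a step that is already met when the one before it is completed fails the run):
1. the wedge is lifted out of its rack (height (world z) of wedge above 0.06 m), for 0.1 s.
2. both ends of the cover have come at least 2.5 mm off (value of joint each of left_gap, right_gap above 0.03125 rad), for 0.1 s.
At the end, for the whole second after the job is handed in: The cover stands 5.5 to 8 mm off the housing at both ends (0.069 to 0.1 rad), and the wedge is back in its rack: within 8 mm of the slot's middle, collar down on the block within 3 mm, upright within 0.08 rad, at rest (value of joint left_gap between 0.06875 and 0.1 rad and value of joint right_gap between 0.06875 and 0.1 rad and horizontal distance between wedge and rack below 0.008 m and z of wedge in the frame of rack below 0.023 m and angle between wedge's own z axis and vertical below 0.08 rad and linear speed of wedge below 0.02 m/s); the robot touches nothing.
It fails at once if one end of the cover gets more than 4 mm ahead of the other (caught at 4 to 5 mm) ((value of joint left_gap above 0.05625 rad and value of joint right_gap below 0.00625 rad) or (value of joint right_gap above 0.05625 rad and value of joint left_gap below 0.00625 rad) or (value of joint left_gap above 0.06875 rad and value of joint right_gap below 0.01875 rad) or (value of joint right_gap above 0.06875 rad and value of joint left_gap below 0.01875 rad) or (value of joint left_gap above 0.08125 rad and value of joint right_gap below 0.03125 rad) or (value of joint right_gap above 0.08125 rad and value of joint left_gap below 0.03125 rad) or (value of joint left_gap above 0.09375 rad and value of joint right_gap below 0.04375 rad) or (value of joint right_gap above 0.09375 rad and value of joint left_gap below 0.04375 rad)).
It fails at once if the wedge presses on the casting, its two faces pinched in the slot counted together, with more than 60 N (contact force between wedge and plate above 60 N).
It fails at once if the gripper or arm touches the plate, housing or cover with more than 3 N (contact force between any of the fingers, the arm and plate above 3 N).
It fails at once if a bystander is moved by more than 30 mm (distance of any of bearing, spacer, oil, handle, wrench, blank, cap_nut from where it was at the start of the episode above 0.03 m).
It also fails if it takes over 72 s, if anything falls off the work surface, if the arm or the gripper's body presses on something with over 40 N, if the wrist force passes 120 N, or if a joint passes its speed limit or range.

## Working session

There is one attempt and no reset: what is moved stays moved. The work goes in short steps, Python scripts to look and compute and a tool call to move; the robot and the scene stay as the last step left them, time stands still between calls to the robot, and variables do not carry over. Pictures are saved under pics/ and viewed, at most 10 in all, crops included, and the job is handed in when it is done.

Besides the shell and the picture viewer there is one more tool, called as name([rows], argument=value, ...), one row to a line, values as JSON. jog_arm: Moves the arm, as the interface text tells. Its arguments: {"type":"object","properties":{"increments":{"type":"array"},"force":{"type":"number"}},"required":["increments"]}

```bash
mkdir -p pics; python3 - <<'E'
from station import r
import cv2
for n in("top","side"):
    cv2.imwrite(f"pics/{n}0.png",cv2.resize(r.get_image(n),(800,600),interpolation=cv2.INTER_CUBIC))
    c=r.get_calibration(n);print(n,{k:(v.tolist() if hasattr(v,'tolist') else v) for k,v in c.items()})
s=r.observe();print({k:(v.tolist() if hasattr(v,'tolist') else v) for k,v in s.items()})
E
```

```text
top {'fx': 351.0085386129107, 'fy': 351.0085386129107, 'cx': 257.45367935661335, 'cy': 186.44601581908918, 'dist_coeffs': [-0.0805699191943195, 0.0, 0.0, 0.0, 0.0], 'R': [[-0.02029803041808764, -0.999793967961925, -0.00010764801774267436], [-0.998484268996044, 0.020276949736754358, -0.051166491738327366], [0.051158132575198405, -0.0009310941533867552, -0.9986901313896599]], 't': [0.07308724935847646, 0.5213679730464799, 0.9826638629068709]}
side {'fx': 362.88564592931976, 'fy': 362.88564592931976, 'cx': 255.6471812485416, 'cy': 191.27718821714916, 'dist_coeffs': [-0.07466965896747643, 0.0, 0.0, 0.0, 0.0], 'R': [[-0.9997469591108741, -0.007353624893051192, -0.021258926348534365], [0.010112916136292872, 0.6972430717530899, -0.7167634392318962], [0.020093448578589444, -0.7167970585132505, -0.6969922741544353]], 't': [0.5240735424240602, 0.03212943568373865, 1.1387401973156792]}
{'clock': 0.1, 'qpos': [-1.460478323324517, 0.20728634034853585, 1.5428071353232236, 1.8432255502541815e-05, 1.3934995628565214, -0.1505128116172336], 'dq': [0.000751013966893478, -0.0025456994252020006, -0.005349199396455081, 0.0003924902225014944, 0.002066592194647671, -0.0008752665337212234], 'tau': [-0.00012701734704023693, -37.18646764755249, -28.22943091392517, 0.07006780011579394, 0.031058667227625847, -4.8049051883936045e-05], 'position': [0.14819173356670068, -0.5548406863419607, 0.2124362930387467], 'eef_rot': [0.9915076737372134, 0.1300443480252508, 2.9168110017861323e-05, -0.0009998080458697687], 'ft_force': [0.6764729614503698, 0.7760337731208179, 0.9062836778890607], 'moment': [-0.006801748542272599, 0.024388908789662343, -0.00018090704711247368], 'finger_force': 0.0, 'opening': 1.0013430373228884}
```

View pics/top0.png

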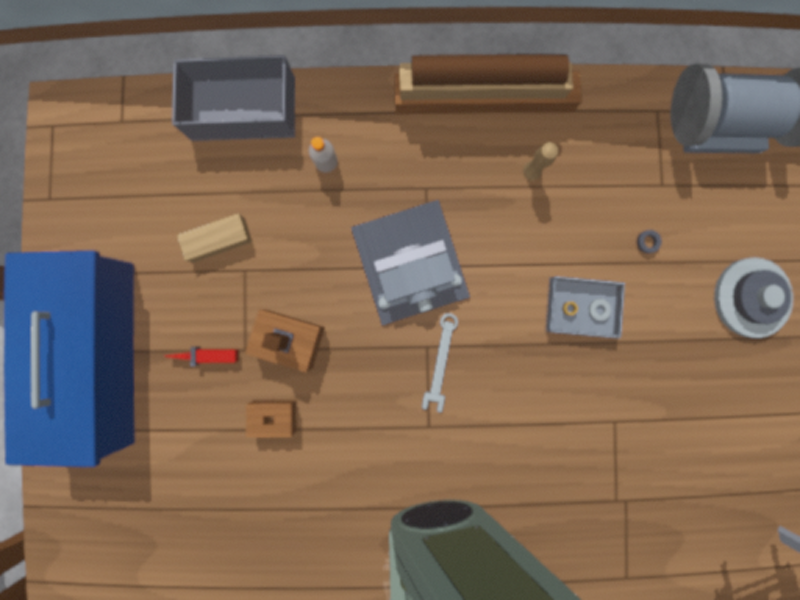

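View pics/side0.png

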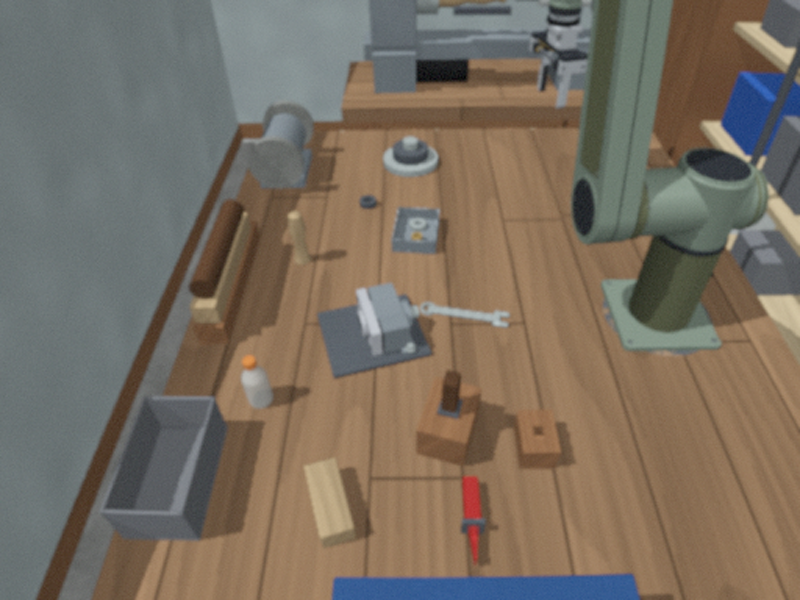

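The top view shows the rack with the wedge at about (285,340) of 800x600, the plate at (410,263) with the seam near (412,255), and the red decoy at (210,356). Next I'll zoom in.

```bash
python3 - <<'E'
from station import r
import cv2,numpy as np
im=r.get_image("top"); cv2.imwrite("pics/top_raw.png",im)
a=im[190:250,150:215]; b=im[125:215,220:305]
A=cv2.resize(a,None,fx=6,fy=6,interpolation=cv2.INTER_CUBIC);B=cv2.resize(b,None,fx=4.6,fy=4.6,interpolation=cv2.INTER_CUBIC)
o=np.zeros((420,800,3),np.uint8);o[:360,:390]=A;o[:B.shape[0],400:400+B.shape[1]]=B
cv2.imwrite("pics/crop1.png",o)
im=r.get_image("side"); cv2.imwrite("pics/side_raw.png",im)
a=im[230:300,260:330]; b=im[175:245,195:285]
A=cv2.resize(a,None,fx=5,fy=5,interpolation=cv2.INTER_CUBIC);B=cv2.resize(b,None,fx=5,fy=5,interpolation=cv2.INTER_CUBIC)
o=np.zeros((350,800,3),np.uint8);o[:,:350]=A;o[:,350:]=B
cv2.imwrite("pics/crop2.png",o)
E
```

```text
(no output)
```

View pics/crop1.png

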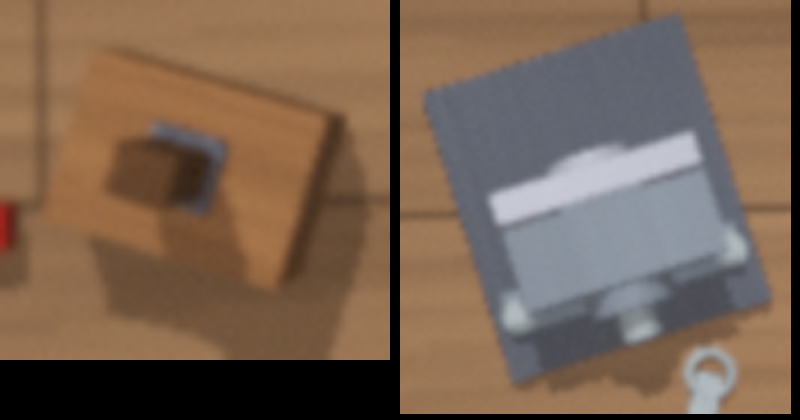

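View pics/crop2.png

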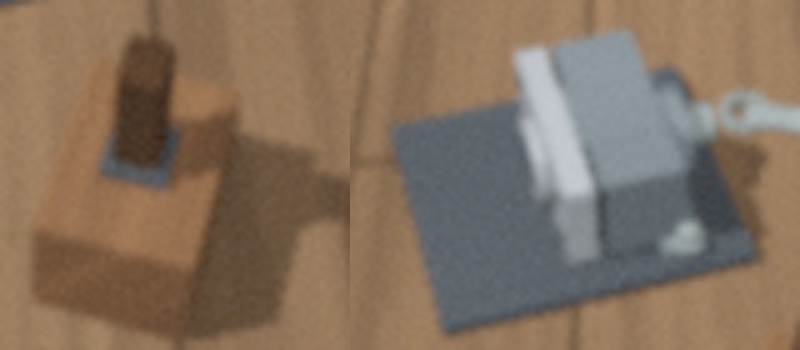

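The crops give the rack's top corners, the plate's corners and the seam line in both views. I'll fit the known rectangles to them.

```bash
cat > h.py <<'E'
import numpy as np,cv2
from station import r
C={n:r.get_calibration(n) for n in("top","side")}
def proj(n,X):
    c=C[n];K=np.array([[c["fx"],0,c["cx"]],[0,c["fy"],c["cy"]],[0,0,1.]])
    return cv2.projectPoints(np.asarray(X,float).reshape(-1,1,3),cv2.Rodrigues(np.array(c["R"]))[0],np.array(c["t"]),K,np.array(c["dist_coeffs"]))[0][:,0]
def back(n,p,z):
    c=C[n];K=np.array([[c["fx"],0,c["cx"]],[0,c["fy"],c["cy"]],[0,0,1.]]);R=np.array(c["R"]);t=np.array(c["t"])
    u=cv2.undistortPoints(np.array(p,float).reshape(-1,1,2),K,np.array(c["dist_coeffs"]))[:,0]
    d=np.c_[u,np.ones(len(u))]@R; o=-R.T@t
    return o+d*((z-o[2])/d[:,2])[:,None]
E
python3 - <<'E'
from h import *
from scipy.optimize import least_squares
t1=lambda P:np.array(P)/6.+[150,190]-.42
t2=lambda P:(np.array(P,float)-[400,0])/4.6+[220,125]-.39
s1=lambda P:np.array(P)/5.+[260,230]-.4
s2=lambda P:(np.array(P,float)-[350,0])/5.+[195,175]-.4
def fit(obs,hx,hy,z,x0):
    # order: +x+y, +x-y, -x-y, -x+y
    L=np.array([[hx,hy],[hx,-hy],[-hx,-hy],[-hx,hy]])
    def f(p):
        c,s=np.cos(p[2]),np.sin(p[2]);W=np.c_[L@np.array([[c,s],[-s,c]])+p[:2],np.full(4,z)]
        return np.concatenate([(proj(n,W)-o)[~np.isnan(o[:,0])].ravel() for n,o in obs])
    q=least_squares(f,x0);print(q.x,np.round(q.fun,1));return q.x
nan=[np.nan]*2
rt=t1([(103,48),(332,118),(275,287),(48,212)]);rs=s1([nan,(100,58),(238,97),nan]);rs=s1([(35,232),(103,58),(238,97),(188,265)])
print(back("top",rt,.07).round(3))
for o in([("top",rt)],[("side",rs)],[("top",rt),("side",rs)]): fit(o,.04,.055,.07,[.4,.2,-.3])
pt=t2([(425,95),(680,14),(770,300),(515,382)]);ps=s2([(445,330),(393,128),(670,68),(757,258)])
for o in([("top",pt)],[("side",ps)],[("top",pt),("side",ps)]): P=fit(o,.095,.085,.01,[.5,.0,.3])
def loc(X):
    c,s=np.cos(P[2]),np.sin(P[2]);return (X[:,:2]-P[:2])@np.array([[c,-s],[s,c]])
print("seam/cover top", loc(back("top",t2([(502,225),(703,163),(488,195),(695,132),(527,310),(728,250)]),.07)).round(4))
print("seam/cover side",loc(back("side",s2([(596,188),(555,45),(562,198),(516,50)]),.07)).round(4))
E
```

```text
[[0.495 0.307 0.07 ]
 [0.462 0.204 0.07 ]
 [0.387 0.231 0.07 ]
 [0.422 0.332 0.07 ]]
[ 0.44142204  0.26854749 -0.32808468] [-0.4 -0.8  0.2  0.   0.5  0.5 -0.4  0.3]
[ 0.44009692  0.27108892 -0.32335447] [-0.7 -0.9 -1.5 -0.3  1.3 -0.5  0.8  1.4]
[ 0.4406798   0.269708   -0.32532662] [-0.8 -0.5 -0.2  0.3  0.2  0.7 -0.8  0.6 -1.  -1.4 -1.7 -0.7  1.1 -0.9
  0.4  0.9]
[0.57712168 0.04683793 0.2857168 ] [-0.7 -0.4  0.2 -0.4  1.   0.3 -0.5  0.5]
[0.57771527 0.0492532  0.29303372] [-0.5  0.4 -0.9  0.1  1.1 -0.4  0.4 -0.4]
[0.57742916 0.04764829 0.28862228] [-1.1 -0.4 -0.2 -0.6  0.8  0.1 -0.7  0.4 -0.5 -0.1 -0.6 -0.3  1.3 -0.7
  0.4 -0.7]
seam/cover top [[-0.0051  0.0602]
 [-0.0062 -0.0627]
 [ 0.0141  0.0626]
 [ 0.0126 -0.0639]
 [-0.0568  0.0613]
 [-0.0591 -0.0609]]
seam/cover side [[-0.0053  0.0591]
 [-0.0116 -0.0634]
 [ 0.015   0.0608]
 [ 0.0124 -0.0662]]
```

jog_arm([
  {"travel": [0.0322,-0.023,0],"yaw": 0,"grip": 0},
  {"travel": [0.0322,-0.023,0],"yaw": 0,"grip": 0},
  {"travel": [0.0322,-0.023,0],"yaw": 0,"grip": 0},
  {"travel": [0.0322,-0.023,0],"yaw": 0,"grip": 0},
  {"travel": [0.0322,-0.023,0],"yaw": 0,"grip": 0},
  {"travel": [0.0322,-0.023,0],"yaw": 0,"grip": 0},
  {"travel": [0.0322,-0.023,0],"yaw": 0,"grip": 0},
  {"travel": [0.0322,-0.023,0],"yaw": 0,"grip": 0},
  {"travel": [0.0322,-0.023,0],"yaw": 0,"grip": 0},
  {"travel": [0.0322,-0.023,0],"yaw": 0,"grip": 0},
])

```text
clock: 1.03
position: [0.4009, -0.2485, 0.2135]
eef_rot: [0.992, 0.13, 0.0, 0.0]
ft_force: [0.0, 0.2, -0.1]
opening: 0.999
finger_force: 0.0
```

jog_arm([
  {"travel": [0.0133,-0.0378,0],"yaw": 0,"grip": 0},
  {"travel": [0.0133,-0.0378,0],"yaw": 0,"grip": 0},
  {"travel": [0.0133,-0.0378,0],"yaw": 0,"grip": 0},
  {"travel": [0.0133,-0.0378,0],"yaw": 0,"grip": 0},
  {"travel": [0.0133,-0.0378,0],"yaw": 0,"grip": 0},
  {"travel": [0.0133,-0.0378,0],"yaw": 0,"grip": 0},
  {"travel": [0.0133,-0.0378,0],"yaw": 0,"grip": 0},
  {"travel": [0.0133,-0.0378,0],"yaw": 0,"grip": 0},
  {"travel": [0.0133,-0.0378,0],"yaw": 0,"grip": 0},
  {"travel": [0.0133,-0.0378,0],"yaw": 0,"grip": 0},
  {"travel": [0.0133,-0.0378,0],"yaw": 0,"grip": 0},
  {"travel": [0.0133,-0.0378,0],"yaw": 0,"grip": 0},
])

```text
clock: 2.03
position: [0.4368, 0.2312, 0.2135]
eef_rot: [0.991, 0.13, 0.0, 0.0]
ft_force: [0.3, -1.1, 0.4]
opening: 0.998
finger_force: 0.0
```

jog_arm([
  {"travel": [0.0133,-0.0378,0],"yaw": 0,"grip": 0},
  {"travel": [0,0,0],"yaw": -0.123,"grip": 0},
  {"travel": [0,0,0],"yaw": -0.123,"grip": 0},
  {"travel": [0,0,0],"yaw": -0.123,"grip": 0},
  {"travel": [0,0,0],"yaw": -0.123,"grip": 0},
  {"travel": [0,0,0],"yaw": -0.123,"grip": 0},
  {"travel": [0,0,0],"yaw": -0.123,"grip": 0},
  {"travel": [0,0,0],"yaw": -0.123,"grip": 0},
  {"travel": [0,0,0],"yaw": -0.123,"grip": 0},
  {"travel": [0,0,0],"yaw": 0,"grip": 0},
])

```text
clock: 2.87
position: [0.4402, 0.269, 0.2132]
eef_rot: [0.812, 0.584, -0.0, -0.0]
ft_force: [0.5, -1.1, -0.2]
opening: 0.997
finger_force: 0.0
```

```bash
cat >> h.py <<'E'
from scipy.spatial.transform import Rotation as Ro
def st(): 
    s=r.observe();M=Ro.from_quat(s["eef_rot"]).as_matrix();return s,np.array(s["position"]),M,np.arctan2(M[1,0],M[0,0])
PL=np.array([.5774,.0476]);PY=.2886
def pl(x,y): 
    c,s=np.cos(PY),np.sin(PY);return PL+[c*x-s*y,s*x+c*y]
def go(x,y,z,a):
    s,p,M,b=st();print("clock",round(s["clock"],2),"p",p.round(4),"yaw",round(b,4),"tilt",M[:,2].round(4),"tool d",(M.T@(np.array([x,y,z])-p)).round(4),"dyaw",round(-(a-b),4),"F",np.round(s["ft_force"],2),s["opening"],s["finger_force"])
E
python3 -c "
from h import *
go(.4407,.2697,.106,-.326+np.pi/2)
cv2.imwrite('pics/a.png',cv2.resize(r.get_image('side')[190:310,200:360],(800,600),interpolation=cv2.INTER_CUBIC))"
```

```text
clock 2.87 p [0.4402 0.269  0.2132] yaw 1.2468 tilt [-5.e-04 -2.e-04 -1.e+00] tool d [0.0009 0.0003 0.1072] dyaw 0.002 F [ 0.52 -1.13 -0.16] 0.9974623556383013 0.0
```

View pics/a.png

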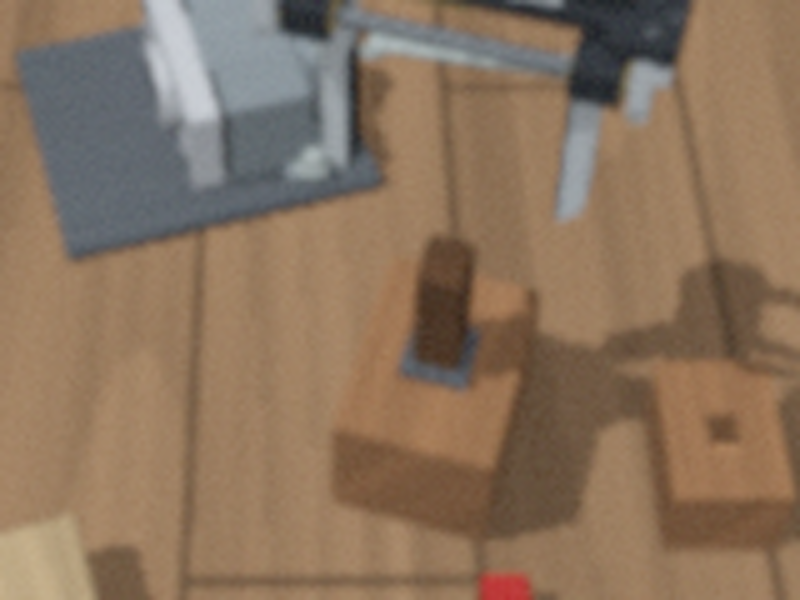

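The picture shows the fingertips at (340,150) and (575,220), straddling the handle top at (445,245) as they should. Descend and grip.

jog_arm([
  {"travel": [0.0009,0.0003,0.0],"yaw": 0.002,"grip": 0},
  {"travel": [0,0,0.02],"yaw": 0,"grip": 0},
  {"travel": [0,0,0.025],"yaw": 0,"grip": 0},
  {"travel": [0,0,0.025],"yaw": 0,"grip": 0},
  {"travel": [0,0,0.02],"yaw": 0,"grip": 0},
  {"travel": [0,0,0.012],"yaw": 0,"grip": 0},
  {"travel": [0,0,0.0052],"yaw": 0,"grip": 0},
  {"travel": [0,0,0],"yaw": 0,"grip": 255},
  {"travel": [0,0,0],"yaw": 0,"grip": 255},
  {"travel": [0,0,0],"yaw": 0,"grip": 255},
  {"travel": [0,0,0],"yaw": 0,"grip": 255},
  {"travel": [0,0,0],"yaw": 0,"grip": 255},
], force=50)

```text
clock: 3.92
position: [0.4418, 0.2702, 0.1074]
eef_rot: [0.813, 0.582, 0.001, 0.0]
ft_force: [-1.0, 0.5, 0.4]
opening: 0.679
finger_force: 0.0
```

jog_arm([
  {"travel": [0,0,0],"yaw": 0,"grip": 255},
  {"travel": [0,0,0],"yaw": 0,"grip": 255},
  {"travel": [0,0,0],"yaw": 0,"grip": 255},
], force=50)

```text
clock: 4.17
position: [0.4411, 0.2699, 0.1065]
eef_rot: [0.813, 0.582, 0.0, 0.0]
ft_force: [-0.4, 0.4, -0.1]
opening: 0.47
finger_force: 0.0
```

jog_arm([
  {"travel": [0,0,0],"yaw": 0,"grip": 255},
  {"travel": [0,0,0],"yaw": 0,"grip": 255},
  {"travel": [0,0,0],"yaw": 0,"grip": 255},
  {"travel": [0,0,0],"yaw": 0,"grip": 255},
  {"travel": [0,0,0],"yaw": 0,"grip": 255},
  {"travel": [0,0,0],"yaw": 0,"grip": 255},
], force=50)

```text
clock: 4.67
position: [0.441, 0.2698, 0.1062]
eef_rot: [0.813, 0.582, -0.0, -0.0]
ft_force: [0.5, 0.1, 0.1]
opening: 0.253
finger_force: 49.8
```

jog_arm([
  {"travel": [0,0,-0.01],"yaw": 0,"grip": 255},
  {"travel": [0,0,-0.02],"yaw": 0,"grip": 255},
  {"travel": [0,0,-0.025],"yaw": 0,"grip": 255},
  {"travel": [0,0,-0.02],"yaw": 0,"grip": 255},
  {"travel": [0,0,-0.01],"yaw": 0,"grip": 255},
  {"travel": [0,0,0],"yaw": 0,"grip": 255},
])

```text
clock: 5.17
position: [0.4429, 0.2707, 0.1946]
eef_rot: [0.813, 0.582, 0.003, 0.001]
ft_force: [0.2, -0.4, -0.8]
opening: 0.258
finger_force: 49.8
```

jog_arm([
  {"travel": [-0.01,0.0125,0],"yaw": 0,"grip": 255},
  {"travel": [-0.02,0.025,0],"yaw": 0,"grip": 255},
  {"travel": [-0.025,0.031,0],"yaw": 0,"grip": 255},
  {"travel": [-0.025,0.031,0],"yaw": 0,"grip": 255},
  {"travel": [-0.025,0.031,0],"yaw": 0,"grip": 255},
  {"travel": [-0.0226,0.029,0],"yaw": 0,"grip": 255},
  {"travel": [-0.01,0.0125,0],"yaw": -0.102,"grip": 255},
  {"travel": [0,0,0],"yaw": -0.103,"grip": 255},
  {"travel": [0,0,0],"yaw": -0.103,"grip": 255},
  {"travel": [0,0,0],"yaw": -0.103,"grip": 255},
  {"travel": [0,0,0],"yaw": -0.103,"grip": 255},
  {"travel": [0,0,0],"yaw": -0.1,"grip": 255},
])

```text
clock: 6.17
position: [0.5583, 0.0839, 0.1892]
eef_rot: [0.597, 0.802, -0.001, -0.001]
ft_force: [0.3, -0.5, -1.4]
opening: 0.256
finger_force: 49.8
```

jog_arm([
  {"travel": [0,0,0],"yaw": 0,"grip": 255},
  {"travel": [0,0,0],"yaw": 0,"grip": 255},
  {"travel": [0,0,0],"yaw": 0,"grip": 255},
])

```text
clock: 6.42
position: [0.5589, 0.0842, 0.1903]
eef_rot: [0.6, 0.8, -0.001, -0.001]
ft_force: [-0.6, -0.9, -1.3]
opening: 0.251
finger_force: 49.8
```

```bash
python3 -c "
from h import *
go(*pl(-.006,.04),.1582,PY+np.pi/2)
s=cv2.resize(r.get_image('side')[155:245,190:310],(800,600),interpolation=cv2.INTER_CUBIC)
cv2.imwrite('pics/b.png',s)"
```

```text
clock 6.42 p [0.5589 0.0842 0.1903] yaw 1.8547 tilt [-0.0017  0.     -1.    ] tool d [-0.0003  0.0014  0.0321] dyaw -0.0047 F [-0.57 -0.93 -1.32] 0.2511578422547315 49.832314252853394
```

View pics/b.png

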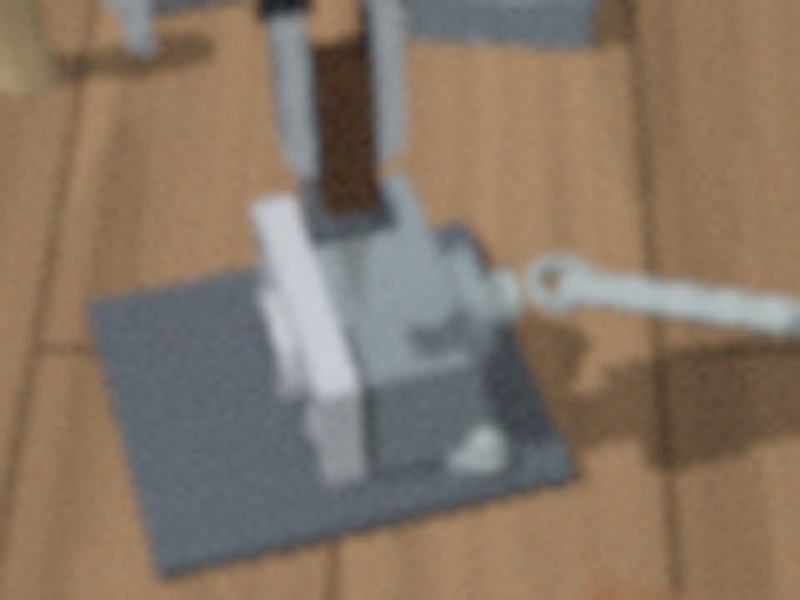

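The wedge blade tip appears at about (350,300), hanging over the seam line that runs (298,200)–(358,385). Straight down it lands close to the seam, so I'll approach and feel.

jog_arm([
  {"travel": [-0.0003,0.0014,0.01],"yaw": -0.0047,"grip": 255},
  {"travel": [0,0,0.01],"yaw": 0,"grip": 255},
  {"travel": [0,0,0.005],"yaw": 0,"grip": 255},
  {"travel": [0,0,0.002],"yaw": 0,"grip": 255},
  {"travel": [0,0,0],"yaw": 0,"grip": 255},
  {"travel": [0,0,0],"yaw": 0,"grip": 255},
])

```text
clock: 6.97
position: [0.5608, 0.0842, 0.1639]
eef_rot: [0.597, 0.802, -0.0, -0.0]
ft_force: [-0.4, 0.3, -1.1]
opening: 0.253
finger_force: 49.8
```

jog_arm([
  {"travel": [0,0,0.001],"yaw": 0,"grip": 255},
  {"travel": [0,0,0.001],"yaw": 0,"grip": 255},
  {"travel": [0,0,0.001],"yaw": 0,"grip": 255},
  {"travel": [0,0,0.001],"yaw": 0,"grip": 255},
  {"travel": [0,0,0],"yaw": 0,"grip": 255},
])

```text
clock: 7.38
position: [0.5608, 0.0843, 0.1601]
eef_rot: [0.597, 0.802, -0.0, -0.0]
ft_force: [1.1, 0.2, -1.3]
opening: 0.25
finger_force: 49.8
```

```bash
python3 -c "
from h import *
go(*pl(-.006,.04),.1562,PY+np.pi/2)"
```

```text
clock 7.38 p [0.5608 0.0843 0.1601] yaw 1.8615 tilt [-2.e-04 -0.e+00 -1.e+00] tool d [ 0.0001 -0.0005  0.0039] dyaw 0.0021 F [ 1.11  0.23 -1.35] 0.2502754520520475 49.832364320755005
```

jog_arm([
  {"travel": [0,0,0.001],"yaw": 0,"grip": 255},
  {"travel": [0,0,0.001],"yaw": 0,"grip": 255},
  {"travel": [0,0,0.001],"yaw": 0,"grip": 255},
  {"travel": [0,0,0.001],"yaw": 0,"grip": 255},
  {"travel": [0,0,0],"yaw": 0,"grip": 255},
])

```text
clock: 7.8
position: [0.5607, 0.0842, 0.1559]
eef_rot: [0.597, 0.802, -0.0, -0.0]
ft_force: [-1.0, -0.5, -1.9]
opening: 0.256
finger_force: 49.8
```

jog_arm([
  {"travel": [0,0,0.0005],"yaw": 0,"grip": 255},
  {"travel": [0,0,0.0005],"yaw": 0,"grip": 255},
  {"travel": [0,0,0],"yaw": 0,"grip": 255},
])

```text
clock: 8.05
position: [0.5608, 0.0842, 0.1551]
eef_rot: [0.597, 0.802, -0.0, -0.0]
ft_force: [-0.2, 0.8, -1.2]
opening: 0.253
finger_force: 49.8
```

jog_arm([
  {"travel": [0,0,0.0006],"yaw": 0,"grip": 255},
  {"travel": [0,0,0.0006],"yaw": 0,"grip": 255},
  {"travel": [0,0,0.0006],"yaw": 0,"grip": 255},
  {"travel": [0,0,0],"yaw": 0,"grip": 255},
])

```text
clock: 8.38
position: [0.5608, 0.0843, 0.1533]
eef_rot: [0.597, 0.802, -0.0, -0.0]
ft_force: [-0.0, -0.2, -1.5]
opening: 0.253
finger_force: 49.8
```

jog_arm([
  {"travel": [0,0,0.0005],"yaw": 0,"grip": 255},
  {"travel": [0,0,0.0005],"yaw": 0,"grip": 255},
  {"travel": [0,0,0],"yaw": 0,"grip": 255},
])

```text
clock: 8.63
position: [0.5608, 0.0842, 0.1523]
eef_rot: [0.597, 0.802, -0.0, -0.0]
ft_force: [0.3, 0.3, -2.4]
opening: 0.251
finger_force: 49.8
```

The tip is 4 mm below the top with no contact, so it is in the left slot. Pressing on slowly.

jog_arm([
  {"travel": [0,0,0.0006],"yaw": 0,"grip": 255},
  {"travel": [0,0,0.0006],"yaw": 0,"grip": 255},
  {"travel": [0,0,0.0006],"yaw": 0,"grip": 255},
  {"travel": [0,0,0.0006],"yaw": 0,"grip": 255},
  {"travel": [0,0,0.0006],"yaw": 0,"grip": 255},
])

```text
clock: 9.05
position: [0.5609, 0.0842, 0.1494]
eef_rot: [0.597, 0.802, -0.0, 0.0]
ft_force: [-0.5, -0.3, -1.5]
opening: 0.253
finger_force: 49.8
```

jog_arm([
  {"travel": [0,0,0.0006],"yaw": 0,"grip": 255},
  {"travel": [0,0,0.0006],"yaw": 0,"grip": 255},
  {"travel": [0,0,0.0006],"yaw": 0,"grip": 255},
  {"travel": [0,0,0.0006],"yaw": 0,"grip": 255},
  {"travel": [0,0,0.0006],"yaw": 0,"grip": 255},
])

```text
clock: 9.47
position: [0.5608, 0.0842, 0.1465]
eef_rot: [0.597, 0.802, -0.0, -0.0]
ft_force: [-1.2, -0.0, -0.3]
opening: 0.252
finger_force: 49.8
```

jog_arm([
  {"travel": [0,0,0.0006],"yaw": 0,"grip": 255},
  {"travel": [0,0,0.0006],"yaw": 0,"grip": 255},
  {"travel": [0,0,0.0006],"yaw": 0,"grip": 255},
])

```text
clock: 9.72
position: [0.5609, 0.0842, 0.1451]
eef_rot: [0.597, 0.802, -0.0, 0.0]
ft_force: [-1.1, -0.3, 3.8]
opening: 0.249
finger_force: 49.8
```

jog_arm([
  {"travel": [0,0,0.0006],"yaw": 0,"grip": 255},
  {"travel": [0,0,0.0006],"yaw": 0,"grip": 255},
  {"travel": [0,0,0.0006],"yaw": 0,"grip": 255},
])

```text
clock: 9.97
position: [0.561, 0.0842, 0.1438]
eef_rot: [0.597, 0.802, 0.0, 0.0]
ft_force: [-2.9, -0.4, 8.5]
opening: 0.254
finger_force: 49.8
```

jog_arm([
  {"travel": [0,0.0001,0.0005],"yaw": 0,"grip": 255},
  {"travel": [0,0.0,0.0005],"yaw": 0,"grip": 255},
  {"travel": [0,0.0001,0.0005],"yaw": 0,"grip": 255},
])

```text
clock: 10.22
position: [0.5612, 0.0842, 0.1429]
eef_rot: [0.597, 0.802, -0.0, 0.0]
ft_force: [-4.3, -0.7, 10.0]
opening: 0.253
finger_force: 49.8
```

jog_arm([
  {"travel": [0,0.0001,0.0005],"yaw": 0,"grip": 255},
  {"travel": [0,0.0,0.0005],"yaw": 0,"grip": 255},
  {"travel": [0,0.0001,0.0005],"yaw": 0,"grip": 255},
])

```text
clock: 10.47
position: [0.5613, 0.0842, 0.1419]
eef_rot: [0.597, 0.802, -0.0, 0.0]
ft_force: [-5.9, -0.6, 11.0]
opening: 0.249
finger_force: 49.8
```

jog_arm([
  {"travel": [0,0.0001,0.0005],"yaw": 0,"grip": 255},
  {"travel": [0,0.0,0.0005],"yaw": 0,"grip": 255},
  {"travel": [0,0.0001,0.0005],"yaw": 0,"grip": 255},
])

```text
clock: 10.72
position: [0.5615, 0.0842, 0.1406]
eef_rot: [0.597, 0.802, -0.0, 0.0]
ft_force: [-5.7, -0.8, 12.1]
opening: 0.248
finger_force: 49.8
```

jog_arm([
  {"travel": [0,0,0.0005],"yaw": 0,"grip": 255},
  {"travel": [0,0.0,0.0005],"yaw": 0,"grip": 255},
  {"travel": [0,0,0.0005],"yaw": 0,"grip": 255},
  {"travel": [0,0,0.0004],"yaw": 0,"grip": 255},
])

```text
clock: 11.05
position: [0.5617, 0.0842, 0.1388]
eef_rot: [0.597, 0.802, -0.0, 0.0]
ft_force: [-5.5, -0.2, 13.3]
opening: 0.254
finger_force: 49.8
```

jog_arm([
  {"travel": [0,0,0],"yaw": 0,"grip": 255},
  {"travel": [0,0,-0.002],"yaw": 0,"grip": 255},
  {"travel": [0,0,-0.003],"yaw": 0,"grip": 255},
])

```text
clock: 11.3
position: [0.5614, 0.0841, 0.1401]
eef_rot: [0.597, 0.802, -0.0, 0.0]
ft_force: [2.5, -0.4, -9.0]
opening: 0.251
finger_force: 49.8
```

jog_arm([
  {"travel": [0,0,-0.003],"yaw": 0,"grip": 255},
  {"travel": [0,0,-0.005],"yaw": 0,"grip": 255},
  {"travel": [0,0,-0.006],"yaw": 0,"grip": 255},
  {"travel": [0,0,-0.006],"yaw": 0,"grip": 255},
  {"travel": [0,0,-0.004],"yaw": 0,"grip": 255},
  {"travel": [0,0,0],"yaw": 0,"grip": 255},
  {"travel": [0,0,0],"yaw": 0,"grip": 255},
])

```text
clock: 11.88
position: [0.5619, 0.0845, 0.1662]
eef_rot: [0.597, 0.802, 0.0, 0.001]
ft_force: [0.0, -0.0, -1.8]
opening: 0.255
finger_force: 49.8
```

```bash
python3 -c "
from h import *
go(*pl(-.006,-.04),.16,PY+np.pi/2)
im=r.get_image('side');cv2.imwrite('pics/c_raw.png',im)
a=cv2.resize(im[175:245,195:275],(400,350),interpolation=cv2.INTER_CUBIC)
b=cv2.resize(cv2.imread('pics/side_raw.png')[175:245,195:275],(400,350),interpolation=cv2.INTER_CUBIC)
cv2.imwrite('pics/c.png',np.hstack([b,a]))"
```

```text
clock 11.88 p [0.5619 0.0845 0.1662] yaw 1.8615 tilt [ 0.0014  0.     -1.    ] tool d [-0.0797 -0.0018  0.0062] dyaw 0.0021 F [ 0.03 -0.03 -1.8 ] 0.2551158279594197 49.832292795181274
```

View pics/c.png

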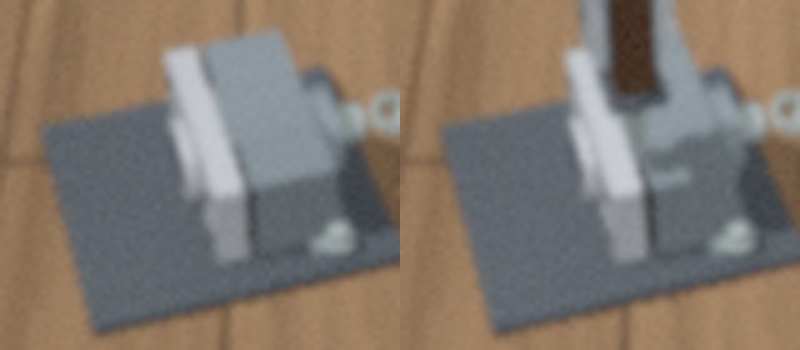

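The right half, taken now, shows a slightly wider dark seam at the near (left) end, around (645,230), than the left half does. The cover has started to come off. On to the right slot.

jog_arm([
  {"travel": [-0.01,-0.0004,0],"yaw": 0.002,"grip": 255},
  {"travel": [-0.02,-0.0005,0],"yaw": 0,"grip": 255},
  {"travel": [-0.025,-0.0005,0],"yaw": 0,"grip": 255},
  {"travel": [-0.0167,-0.0003,0],"yaw": 0,"grip": 255},
  {"travel": [-0.008,0,0],"yaw": 0,"grip": 255},
  {"travel": [0,0,0],"yaw": 0,"grip": 255},
  {"travel": [0,0,0],"yaw": 0,"grip": 255},
  {"travel": [0,0,0],"yaw": 0,"grip": 255},
])

```text
clock: 12.6
position: [0.5821, 0.0082, 0.1651]
eef_rot: [0.598, 0.802, 0.0, -0.001]
ft_force: [-1.1, 0.0, -1.1]
opening: 0.25
finger_force: 49.8
```

```bash
python3 -c "
from h import *
go(*pl(-.0058,-.04),.158,PY+np.pi/2)"
```

```text
clock 12.6 p [0.5821 0.0082 0.1651] yaw 1.8599 tilt [-9.e-04  7.e-04 -1.e+00] tool d [-0.0009  0.0009  0.0071] dyaw 0.0005 F [-1.14  0.02 -1.11] 0.250439521639064 49.83241617679596
```

jog_arm([
  {"travel": [-0.0005,0.0006,0.003],"yaw": 0,"grip": 255},
  {"travel": [0,0,0.003],"yaw": 0,"grip": 255},
  {"travel": [0,0,0.001],"yaw": 0,"grip": 255},
  {"travel": [0,0,0],"yaw": 0,"grip": 255},
  {"travel": [0,0,0.0006],"yaw": 0,"grip": 255},
  {"travel": [0,0,0.0006],"yaw": 0,"grip": 255},
  {"travel": [0,0,0],"yaw": 0,"grip": 255},
])

```text
clock: 13.18
position: [0.5832, 0.0073, 0.1572]
eef_rot: [0.598, 0.802, -0.0, -0.0]
ft_force: [0.1, 0.4, -1.7]
opening: 0.255
finger_force: 49.8
```

jog_arm([
  {"travel": [0,0,0.0006],"yaw": 0,"grip": 255},
  {"travel": [0,0,0.0006],"yaw": 0,"grip": 255},
  {"travel": [0,0,0],"yaw": 0,"grip": 255},
])

```text
clock: 13.43
position: [0.5832, 0.0072, 0.156]
eef_rot: [0.598, 0.801, -0.0, -0.0]
ft_force: [0.2, -0.2, -0.7]
opening: 0.25
finger_force: 49.8
```

jog_arm([
  {"travel": [0,0,0.0006],"yaw": 0,"grip": 255},
  {"travel": [0,0,0.0006],"yaw": 0,"grip": 255},
  {"travel": [0,0,0],"yaw": 0,"grip": 255},
])

```text
clock: 13.68
position: [0.5832, 0.0072, 0.1547]
eef_rot: [0.598, 0.801, -0.0, -0.0]
ft_force: [0.7, 0.1, -0.1]
opening: 0.25
finger_force: 49.8
```

jog_arm([
  {"travel": [0,0,0.0005],"yaw": 0,"grip": 255},
  {"travel": [0,0,0.0005],"yaw": 0,"grip": 255},
  {"travel": [0,0,0],"yaw": 0,"grip": 255},
])

```text
clock: 13.93
position: [0.5832, 0.0072, 0.1537]
eef_rot: [0.598, 0.801, -0.0, -0.0]
ft_force: [-0.6, -0.5, -1.4]
opening: 0.254
finger_force: 49.8
```

jog_arm([
  {"travel": [0,0,0.0005],"yaw": 0,"grip": 255},
  {"travel": [0,0,0.0005],"yaw": 0,"grip": 255},
  {"travel": [0,0,0],"yaw": 0,"grip": 255},
])

```text
clock: 14.18
position: [0.5832, 0.0072, 0.1527]
eef_rot: [0.598, 0.801, -0.0, -0.0]
ft_force: [-0.4, -0.7, -0.9]
opening: 0.254
finger_force: 49.8
```

jog_arm([
  {"travel": [0,0,0.0006],"yaw": 0,"grip": 255},
  {"travel": [0,0,0.0006],"yaw": 0,"grip": 255},
  {"travel": [0,0,0.0006],"yaw": 0,"grip": 255},
  {"travel": [0,0,0.0006],"yaw": 0,"grip": 255},
  {"travel": [0,0,0.0006],"yaw": 0,"grip": 255},
  {"travel": [0,0,0.0006],"yaw": 0,"grip": 255},
  {"travel": [0,0,0.0006],"yaw": 0,"grip": 255},
])

```text
clock: 14.77
position: [0.5834, 0.0073, 0.1487]
eef_rot: [0.598, 0.801, 0.0, 0.0]
ft_force: [-0.1, 0.2, -1.0]
opening: 0.253
finger_force: 49.8
```

jog_arm([
  {"travel": [0,0,0.0006],"yaw": 0,"grip": 255},
  {"travel": [0,0,0.0006],"yaw": 0,"grip": 255},
  {"travel": [0,0,0.0006],"yaw": 0,"grip": 255},
  {"travel": [0,0,0.0006],"yaw": 0,"grip": 255},
])

```text
clock: 15.1
position: [0.5835, 0.0072, 0.1466]
eef_rot: [0.598, 0.801, 0.0, 0.0]
ft_force: [-0.4, -0.0, 0.5]
opening: 0.253
finger_force: 49.8
```

jog_arm([
  {"travel": [0,0,0.0005],"yaw": 0,"grip": 255},
  {"travel": [0,0,0.0005],"yaw": 0,"grip": 255},
  {"travel": [0,0,0.0005],"yaw": 0,"grip": 255},
  {"travel": [0,0,0.0005],"yaw": 0,"grip": 255},
])

```text
clock: 15.43
position: [0.5837, 0.0071, 0.1451]
eef_rot: [0.598, 0.801, 0.0, 0.0]
ft_force: [-1.0, -0.4, 5.4]
opening: 0.252
finger_force: 49.8
```

jog_arm([
  {"travel": [0,0,0.0005],"yaw": 0,"grip": 255},
  {"travel": [0,0,0.0005],"yaw": 0,"grip": 255},
  {"travel": [0,0,0.0005],"yaw": 0,"grip": 255},
  {"travel": [0,0,0.0005],"yaw": 0,"grip": 255},
])

```text
clock: 15.77
position: [0.5838, 0.007, 0.1438]
eef_rot: [0.598, 0.801, 0.0, 0.001]
ft_force: [-2.3, -0.4, 9.9]
opening: 0.253
finger_force: 49.8
```

jog_arm([
  {"travel": [0,0.0001,0.0005],"yaw": 0,"grip": 255},
  {"travel": [0,0,0.0005],"yaw": 0,"grip": 255},
  {"travel": [0,0.0001,0.0005],"yaw": 0,"grip": 255},
  {"travel": [0,0,0.0005],"yaw": 0,"grip": 255},
  {"travel": [0,0,0.0005],"yaw": 0,"grip": 255},
])

```text
clock: 16.18
position: [0.5841, 0.0069, 0.1422]
eef_rot: [0.598, 0.801, 0.0, 0.001]
ft_force: [-3.2, -0.1, 11.5]
opening: 0.253
finger_force: 49.8
```

jog_arm([
  {"travel": [0,0,0.0005],"yaw": 0,"grip": 255},
  {"travel": [0,0,0.0005],"yaw": 0,"grip": 255},
  {"travel": [0,0,0.0005],"yaw": 0,"grip": 255},
  {"travel": [0,0,0.0005],"yaw": 0,"grip": 255},
  {"travel": [0,0,0.0005],"yaw": 0,"grip": 255},
])

```text
clock: 16.6
position: [0.5843, 0.0067, 0.1401]
eef_rot: [0.598, 0.801, 0.0, 0.001]
ft_force: [-4.4, -0.6, 13.6]
opening: 0.252
finger_force: 49.8
```

jog_arm([
  {"travel": [0,0,0.0006],"yaw": 0,"grip": 255},
  {"travel": [0,0,0.0006],"yaw": 0,"grip": 255},
  {"travel": [0,0.0001,0.0006],"yaw": 0,"grip": 255},
  {"travel": [0,0,0.0006],"yaw": 0,"grip": 255},
  {"travel": [0,0.0001,0.0006],"yaw": 0,"grip": 255},
  {"travel": [0,0,0.0006],"yaw": 0,"grip": 255},
])

```text
clock: 17.1
position: [0.5848, 0.0066, 0.1368]
eef_rot: [0.598, 0.802, 0.0, 0.002]
ft_force: [-3.6, -1.1, 14.2]
opening: 0.253
finger_force: 49.8
```

jog_arm([
  {"travel": [0,0,0.0006],"yaw": 0,"grip": 255},
  {"travel": [0,0,0.0006],"yaw": 0,"grip": 255},
  {"travel": [0,0.0001,0.0006],"yaw": 0,"grip": 255},
  {"travel": [0,0,0.0006],"yaw": 0,"grip": 255},
  {"travel": [0,0.0001,0.0006],"yaw": 0,"grip": 255},
  {"travel": [0,0,0.0006],"yaw": 0,"grip": 255},
])

```text
clock: 17.6
position: [0.5852, 0.0065, 0.1335]
eef_rot: [0.598, 0.802, 0.0, 0.002]
ft_force: [-4.1, -1.3, 14.5]
opening: 0.253
finger_force: 49.8
```

```bash
python3 -c "
from h import *
go(*pl(-.0058,-.04),.1265,PY+np.pi/2)
im=r.get_image('top');cv2.imwrite('pics/d.png',cv2.resize(im[130:200,225:305],(800,600),interpolation=cv2.INTER_CUBIC))"
```

```text
clock 17.6 p [0.5852 0.0065 0.1335] yaw 1.8597 tilt [ 0.0033 -0.002  -1.    ] tool d [ 0.0017 -0.0016  0.0069] dyaw 0.0004 F [-4.09 -1.33 14.55] 0.25265286310120916 49.83893930912018
```

jog_arm([
  {"travel": [0,0,0.0006],"yaw": 0,"grip": 255},
  {"travel": [0,0,0.0006],"yaw": 0,"grip": 255},
  {"travel": [0,0.0001,0.0006],"yaw": 0,"grip": 255},
  {"travel": [0,0,0.0006],"yaw": 0,"grip": 255},
  {"travel": [0,0.0001,0.0006],"yaw": 0,"grip": 255},
  {"travel": [0,0,0.0006],"yaw": 0,"grip": 255},
  {"travel": [0,0.0001,0.0006],"yaw": 0,"grip": 255},
  {"travel": [0,0,0.0006],"yaw": 0,"grip": 255},
  {"travel": [0,0.0001,0.0006],"yaw": 0,"grip": 255},
  {"travel": [0,0,0.0006],"yaw": 0,"grip": 255},
  {"travel": [0,0,0.0004],"yaw": 0,"grip": 255},
  {"travel": [0,0,0],"yaw": 0,"grip": 255},
])

```text
clock: 18.65
position: [0.586, 0.0064, 0.1272]
eef_rot: [0.598, 0.802, 0.0, 0.002]
ft_force: [-2.8, -1.7, 13.6]
opening: 0.251
finger_force: 49.8
```

jog_arm([
  {"travel": [0,0,-0.002],"yaw": 0,"grip": 255},
  {"travel": [0,0,-0.004],"yaw": 0,"grip": 255},
  {"travel": [0,0,-0.006],"yaw": 0,"grip": 255},
  {"travel": [0,0,-0.008],"yaw": 0,"grip": 255},
  {"travel": [0,0,-0.008],"yaw": 0,"grip": 255},
  {"travel": [0,0,-0.006],"yaw": 0,"grip": 255},
  {"travel": [0,0,-0.004],"yaw": 0,"grip": 255},
  {"travel": [0,0,0],"yaw": 0,"grip": 255},
  {"travel": [0,0,0],"yaw": 0,"grip": 255},
  {"travel": [0,0,0],"yaw": 0,"grip": 255},
])

```text
clock: 19.48
position: [0.5837, 0.0075, 0.1613]
eef_rot: [0.598, 0.801, -0.0, -0.0]
ft_force: [-0.5, 0.1, -1.8]
opening: 0.253
finger_force: 49.8
```

```bash
python3 -c "
from h import *
go(*pl(-.0052,.04),.160,PY+np.pi/2)"
```

```text
clock 19.48 p [0.5837 0.0075 0.1613] yaw 1.8595 tilt [-1.2e-03  1.0e-04 -1.0e+00] tool d [0.0802 0.0002 0.0013] dyaw 0.0001 F [-0.48  0.12 -1.82] 0.25276016770262266 49.832260608673096
```

jog_arm([
  {"travel": [0.01,0.0003,0],"yaw": 0,"grip": 255},
  {"travel": [0.02,0.0003,0],"yaw": 0,"grip": 255},
  {"travel": [0.025,0,0],"yaw": 0,"grip": 255},
  {"travel": [0.0167,0,0],"yaw": 0,"grip": 255},
  {"travel": [0.008,0,0],"yaw": 0,"grip": 255},
  {"travel": [0,0,0],"yaw": 0,"grip": 255},
  {"travel": [0,0,0],"yaw": 0,"grip": 255},
  {"travel": [0,0,0],"yaw": 0,"grip": 255},
])

```text
clock: 20.15
position: [0.5623, 0.0835, 0.1616]
eef_rot: [0.598, 0.801, -0.0, 0.0]
ft_force: [0.0, -0.6, -1.2]
opening: 0.254
finger_force: 49.8
```

```bash
python3 -c "
from h import *
go(*pl(-.005,.04),.1562,PY+np.pi/2)"
```

```text
clock 20.15 p [0.5623 0.0835 0.1616] yaw 1.8592 tilt [ 1.e-04 -5.e-04 -1.e+00] tool d [ 0.0013 -0.0008  0.0054] dyaw -0.0002 F [ 0.05 -0.57 -1.21] 0.2537621450179933 49.83224630355835
```

jog_arm([
  {"travel": [0.001,-0.0004,0.002],"yaw": 0,"grip": 255},
  {"travel": [0,0,0.002],"yaw": 0,"grip": 255},
  {"travel": [0,0,0.001],"yaw": 0,"grip": 255},
  {"travel": [0,0,0.001],"yaw": 0,"grip": 255},
  {"travel": [0,0,0.001],"yaw": 0,"grip": 255},
  {"travel": [0,0,0],"yaw": 0,"grip": 255},
])

```text
clock: 20.65
position: [0.5613, 0.0847, 0.1543]
eef_rot: [0.598, 0.801, -0.0, -0.0]
ft_force: [-0.6, 0.2, -1.8]
opening: 0.254
finger_force: 49.8
```

jog_arm([
  {"travel": [0,0,0.001],"yaw": 0,"grip": 255},
  {"travel": [0,0,0.001],"yaw": 0,"grip": 255},
  {"travel": [0,0,0.001],"yaw": 0,"grip": 255},
  {"travel": [0,0,0],"yaw": 0,"grip": 255},
])

```text
clock: 20.98
position: [0.5613, 0.085, 0.1514]
eef_rot: [0.598, 0.801, -0.0, -0.0]
ft_force: [0.3, 0.6, -2.2]
opening: 0.253
finger_force: 49.8
```

jog_arm([
  {"travel": [0,0,0.001],"yaw": 0,"grip": 255},
  {"travel": [0,0,0.001],"yaw": 0,"grip": 255},
  {"travel": [0,0,0.001],"yaw": 0,"grip": 255},
  {"travel": [0,0,0.001],"yaw": 0,"grip": 255},
  {"travel": [0,0,0.001],"yaw": 0,"grip": 255},
  {"travel": [0,0,0.001],"yaw": 0,"grip": 255},
  {"travel": [0,0,0],"yaw": 0,"grip": 255},
])

```text
clock: 21.57
position: [0.5612, 0.0849, 0.1453]
eef_rot: [0.598, 0.801, -0.0, -0.0]
ft_force: [-1.2, -0.4, -1.0]
opening: 0.255
finger_force: 49.8
```

In the slot again without contact. Next I'll feel for re-engagement, expected near z = 0.139.

jog_arm([
  {"travel": [0,0,0.0007],"yaw": 0,"grip": 255},
  {"travel": [0,0,0.0007],"yaw": 0,"grip": 255},
  {"travel": [0,0,0.0007],"yaw": 0,"grip": 255},
  {"travel": [0,0,0.0007],"yaw": 0,"grip": 255},
  {"travel": [0,0,0.0007],"yaw": 0,"grip": 255},
  {"travel": [0,0,0.0007],"yaw": 0,"grip": 255},
])

```text
clock: 22.07
position: [0.5613, 0.0848, 0.1418]
eef_rot: [0.598, 0.801, -0.0, -0.0]
ft_force: [-3.0, -1.6, 2.7]
opening: 0.253
finger_force: 49.8
```

jog_arm([
  {"travel": [0,0,0.0006],"yaw": 0,"grip": 255},
  {"travel": [0,0,0.0006],"yaw": 0,"grip": 255},
  {"travel": [0,0,0.0006],"yaw": 0,"grip": 255},
  {"travel": [0,0,0.0006],"yaw": 0,"grip": 255},
])

```text
clock: 22.4
position: [0.5614, 0.0848, 0.14]
eef_rot: [0.598, 0.802, -0.0, 0.0]
ft_force: [-5.1, -0.7, 7.9]
opening: 0.251
finger_force: 49.8
```

jog_arm([
  {"travel": [0,0.0001,0.0006],"yaw": 0,"grip": 255},
  {"travel": [0,0,0.0006],"yaw": 0,"grip": 255},
  {"travel": [0,0.0001,0.0006],"yaw": 0,"grip": 255},
  {"travel": [0,0,0.0006],"yaw": 0,"grip": 255},
])

```text
clock: 22.73
position: [0.5617, 0.0847, 0.1382]
eef_rot: [0.598, 0.802, -0.0, 0.0]
ft_force: [-5.4, -1.0, 9.1]
opening: 0.255
finger_force: 49.8
```

jog_arm([
  {"travel": [0,0,0.0006],"yaw": 0,"grip": 255},
  {"travel": [0,0.0001,0.0006],"yaw": 0,"grip": 255},
  {"travel": [0,0,0.0006],"yaw": 0,"grip": 255},
  {"travel": [0,0.0001,0.0006],"yaw": 0,"grip": 255},
  {"travel": [0,0,0.0006],"yaw": 0,"grip": 255},
  {"travel": [0,0.0001,0.0006],"yaw": 0,"grip": 255},
  {"travel": [0,0,0.0006],"yaw": 0,"grip": 255},
  {"travel": [0,0.0001,0.0006],"yaw": 0,"grip": 255},
])

```text
clock: 23.4
position: [0.5622, 0.0847, 0.1339]
eef_rot: [0.598, 0.802, -0.0, 0.0]
ft_force: [-5.2, -1.6, 10.2]
opening: 0.25
finger_force: 49.8
```

jog_arm([
  {"travel": [0,0,0.0006],"yaw": 0,"grip": 255},
  {"travel": [0,0.0001,0.0006],"yaw": 0,"grip": 255},
  {"travel": [0,0,0.0006],"yaw": 0,"grip": 255},
  {"travel": [0,0.0001,0.0006],"yaw": 0,"grip": 255},
  {"travel": [0,0,0.0006],"yaw": 0,"grip": 255},
  {"travel": [0,0.0001,0.0006],"yaw": 0,"grip": 255},
  {"travel": [0,0,0.0006],"yaw": 0,"grip": 255},
  {"travel": [0,0.0001,0.0006],"yaw": 0,"grip": 255},
  {"travel": [0,0,0.0006],"yaw": 0,"grip": 255},
  {"travel": [0,0.0001,0.0006],"yaw": 0,"grip": 255},
])

```text
clock: 24.23
position: [0.5628, 0.0849, 0.1281]
eef_rot: [0.598, 0.801, -0.0, 0.001]
ft_force: [-5.6, -1.9, 11.6]
opening: 0.255
finger_force: 49.8
```

jog_arm([
  {"travel": [0,0,0.0006],"yaw": 0,"grip": 255},
  {"travel": [0,0.0001,0.0006],"yaw": 0,"grip": 255},
  {"travel": [0,0,0.0006],"yaw": 0,"grip": 255},
  {"travel": [0,0.0001,0.0006],"yaw": 0,"grip": 255},
  {"travel": [0,0,0.0006],"yaw": 0,"grip": 255},
  {"travel": [0,0.0001,0.0006],"yaw": 0,"grip": 255},
  {"travel": [0,0,0.0006],"yaw": 0,"grip": 255},
  {"travel": [0,0.0001,0.0006],"yaw": 0,"grip": 255},
  {"travel": [0,0,0.0006],"yaw": 0,"grip": 255},
  {"travel": [0,0.0001,0.0006],"yaw": 0,"grip": 255},
])

```text
clock: 25.07
position: [0.5634, 0.0852, 0.1222]
eef_rot: [0.598, 0.801, 0.0, 0.001]
ft_force: [-6.7, -1.9, 12.5]
opening: 0.252
finger_force: 49.8
```

jog_arm([
  {"travel": [0,0,0.0006],"yaw": 0,"grip": 255},
  {"travel": [0,0.0001,0.0006],"yaw": 0,"grip": 255},
  {"travel": [0,0,0.0006],"yaw": 0,"grip": 255},
  {"travel": [0,0,0.0004],"yaw": 0,"grip": 255},
  {"travel": [0,0,0],"yaw": 0,"grip": 255},
])

```text
clock: 25.48
position: [0.5637, 0.0852, 0.12]
eef_rot: [0.598, 0.801, 0.0, 0.001]
ft_force: [-5.1, -1.2, 12.0]
opening: 0.25
finger_force: 49.8
```

Left is at its target depth. Withdraw and go back to the right slot.

jog_arm([
  {"travel": [0,0,-0.002],"yaw": 0,"grip": 255},
  {"travel": [0,0,-0.004],"yaw": 0,"grip": 255},
  {"travel": [0,0,-0.008],"yaw": 0,"grip": 255},
  {"travel": [0,0,-0.009],"yaw": 0,"grip": 255},
  {"travel": [0,0,-0.009],"yaw": 0,"grip": 255},
  {"travel": [0,0,-0.007],"yaw": 0,"grip": 255},
  {"travel": [0,0,-0.004],"yaw": 0,"grip": 255},
  {"travel": [0,0,0],"yaw": 0,"grip": 255},
  {"travel": [0,0,0],"yaw": 0,"grip": 255},
  {"travel": [0,0,0],"yaw": 0,"grip": 255},
])

```text
clock: 26.32
position: [0.5627, 0.0855, 0.1603]
eef_rot: [0.598, 0.801, -0.0, -0.0]
ft_force: [-0.2, 0.6, -2.2]
opening: 0.25
finger_force: 49.8
```

```bash
python3 -c "
from h import *
go(.5850,.0070,.160,PY+np.pi/2)
im=r.get_image('side')
a=cv2.resize(im[175:245,195:275],(400,350),interpolation=cv2.INTER_CUBIC)
b=cv2.resize(cv2.imread('pics/side_raw.png')[175:245,195:275],(400,350),interpolation=cv2.INTER_CUBIC)
cv2.imwrite('pics/e.png',np.hstack([b,a]))"
```

```text
clock 26.32 p [0.5627 0.0855 0.1603] yaw 1.8595 tilt [-7.e-04  1.e-04 -1.e+00] tool d [-0.0815 -0.001   0.0003] dyaw 0.0001 F [-0.18  0.6  -2.23] 0.2496850460725173 49.83230531215668
```

View pics/e.png

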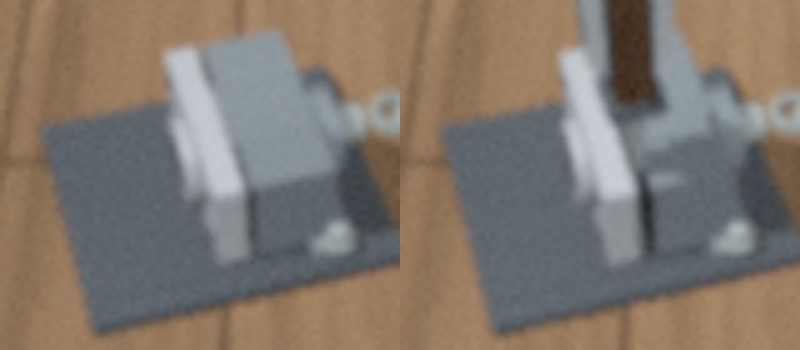

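The cover's near edge moved from x≈247 to ≈238 in the crop, about 1.9 raw px or roughly 6 mm, which agrees with the depth estimate. Right side next.

jog_arm([
  {"travel": [-0.01,-0.0003,0],"yaw": 0,"grip": 255},
  {"travel": [-0.02,-0.0003,0],"yaw": 0,"grip": 255},
  {"travel": [-0.025,-0.0003,0],"yaw": 0,"grip": 255},
  {"travel": [-0.0175,0,0],"yaw": 0,"grip": 255},
  {"travel": [-0.009,0,0],"yaw": 0,"grip": 255},
  {"travel": [0,0,0],"yaw": 0,"grip": 255},
  {"travel": [0,0,0],"yaw": 0,"grip": 255},
  {"travel": [0,0,0],"yaw": 0,"grip": 255},
])

```text
clock: 27.03
position: [0.585, 0.0077, 0.1603]
eef_rot: [0.598, 0.802, -0.0, -0.001]
ft_force: [0.3, 0.1, -1.7]
opening: 0.255
finger_force: 49.8
```

```bash
python3 -c "
from h import *
go(.5850,.0070,.1562,PY+np.pi/2)"
```

```text
clock 27.03 p [0.585  0.0077 0.1603] yaw 1.8598 tilt [-1.e-03  7.e-04 -1.e+00] tool d [-0.0007 -0.0002  0.0041] dyaw 0.0004 F [ 0.34  0.07 -1.67] 0.2551011761890364 49.83249485492706
```

jog_arm([
  {"travel": [0,0,0.002],"yaw": 0,"grip": 255},
  {"travel": [0,0,0.001],"yaw": 0,"grip": 255},
  {"travel": [0,0,0.001],"yaw": 0,"grip": 255},
  {"travel": [0,0,0.001],"yaw": 0,"grip": 255},
  {"travel": [0,0,0.001],"yaw": 0,"grip": 255},
  {"travel": [0,0,0],"yaw": 0,"grip": 255},
])

```text
clock: 27.53
position: [0.5852, 0.0073, 0.1543]
eef_rot: [0.598, 0.802, -0.0, -0.0]
ft_force: [-0.3, -0.4, -1.8]
opening: 0.253
finger_force: 49.8
```

jog_arm([
  {"travel": [0,0,0.001],"yaw": 0,"grip": 255},
  {"travel": [0,0,0.001],"yaw": 0,"grip": 255},
  {"travel": [0,0,0.001],"yaw": 0,"grip": 255},
  {"travel": [0,0,0],"yaw": 0,"grip": 255},
])

```text
clock: 27.87
position: [0.5853, 0.007, 0.1514]
eef_rot: [0.598, 0.801, -0.0, -0.0]
ft_force: [-1.5, -0.6, -1.2]
opening: 0.255
finger_force: 49.8
```

jog_arm([
  {"travel": [0,0,0.0015],"yaw": 0,"grip": 255},
  {"travel": [0,0,0.0015],"yaw": 0,"grip": 255},
  {"travel": [0,0,0.0015],"yaw": 0,"grip": 255},
  {"travel": [0,0,0.0015],"yaw": 0,"grip": 255},
  {"travel": [0,0,0.0015],"yaw": 0,"grip": 255},
  {"travel": [0,0,0.0015],"yaw": 0,"grip": 255},
  {"travel": [0,0,0.0015],"yaw": 0,"grip": 255},
  {"travel": [0,0,0.0015],"yaw": 0,"grip": 255},
  {"travel": [0,0,0],"yaw": 0,"grip": 255},
])

```text
clock: 28.62
position: [0.5851, 0.0071, 0.1392]
eef_rot: [0.598, 0.801, -0.0, -0.0]
ft_force: [-0.2, 0.7, -1.6]
opening: 0.251
finger_force: 49.8
```

jog_arm([
  {"travel": [0,0,0.001],"yaw": 0,"grip": 255},
  {"travel": [0,0,0.001],"yaw": 0,"grip": 255},
  {"travel": [0,0,0.001],"yaw": 0,"grip": 255},
  {"travel": [0,0,0.001],"yaw": 0,"grip": 255},
  {"travel": [0,0,0.001],"yaw": 0,"grip": 255},
  {"travel": [0,0,0.001],"yaw": 0,"grip": 255},
  {"travel": [0,0,0.001],"yaw": 0,"grip": 255},
])

```text
clock: 29.2
position: [0.5855, 0.007, 0.1326]
eef_rot: [0.598, 0.801, 0.0, 0.0]
ft_force: [-0.9, -0.3, -1.8]
opening: 0.252
finger_force: 49.8
```

jog_arm([
  {"travel": [0,0,0.0006],"yaw": 0,"grip": 255},
  {"travel": [0,0,0.0006],"yaw": 0,"grip": 255},
  {"travel": [0,0,0.0006],"yaw": 0,"grip": 255},
  {"travel": [0,0,0.0006],"yaw": 0,"grip": 255},
  {"travel": [0,0,0.0006],"yaw": 0,"grip": 255},
])

```text
clock: 29.62
position: [0.5857, 0.0069, 0.1303]
eef_rot: [0.598, 0.801, 0.0, 0.0]
ft_force: [-1.1, -0.5, 2.8]
opening: 0.256
finger_force: 49.8
```

jog_arm([
  {"travel": [0,0,0.0006],"yaw": 0,"grip": 255},
  {"travel": [0,0.0001,0.0006],"yaw": 0,"grip": 255},
  {"travel": [0,0,0.0006],"yaw": 0,"grip": 255},
  {"travel": [0,0.0001,0.0006],"yaw": 0,"grip": 255},
  {"travel": [0,0,0.0006],"yaw": 0,"grip": 255},
])

```text
clock: 30.03
position: [0.5859, 0.0068, 0.1282]
eef_rot: [0.598, 0.801, -0.0, 0.0]
ft_force: [-3.6, -0.1, 9.3]
opening: 0.254
finger_force: 49.8
```

jog_arm([
  {"travel": [0,0,0.0006],"yaw": 0,"grip": 255},
  {"travel": [0,0.0001,0.0006],"yaw": 0,"grip": 255},
  {"travel": [0,0,0.0006],"yaw": 0,"grip": 255},
  {"travel": [0,0.0001,0.0006],"yaw": 0,"grip": 255},
  {"travel": [0,0,0.0006],"yaw": 0,"grip": 255},
  {"travel": [0,0.0001,0.0006],"yaw": 0,"grip": 255},
  {"travel": [0,0,0.0006],"yaw": 0,"grip": 255},
  {"travel": [0,0.0001,0.0006],"yaw": 0,"grip": 255},
  {"travel": [0,0,0.0006],"yaw": 0,"grip": 255},
])

```text
clock: 30.78
position: [0.5865, 0.0066, 0.1237]
eef_rot: [0.598, 0.802, -0.0, 0.001]
ft_force: [-3.8, -1.4, 11.7]
opening: 0.252
finger_force: 49.8
```

jog_arm([
  {"travel": [0,0,0.0006],"yaw": 0,"grip": 255},
  {"travel": [0,0.0001,0.0006],"yaw": 0,"grip": 255},
  {"travel": [0,0,0.0006],"yaw": 0,"grip": 255},
  {"travel": [0,0.0001,0.0006],"yaw": 0,"grip": 255},
  {"travel": [0,0,0.0006],"yaw": 0,"grip": 255},
  {"travel": [0,0,0],"yaw": 0,"grip": 255},
])

```text
clock: 31.28
position: [0.5869, 0.0065, 0.1208]
eef_rot: [0.598, 0.802, -0.0, 0.001]
ft_force: [-4.2, -1.1, 12.2]
opening: 0.254
finger_force: 49.8
```

jog_arm([
  {"travel": [0,0,0.0005],"yaw": 0,"grip": 255},
  {"travel": [0,0.0001,0.0005],"yaw": 0,"grip": 255},
  {"travel": [0,0,0],"yaw": 0,"grip": 255},
])

```text
clock: 31.53
position: [0.587, 0.0065, 0.1198]
eef_rot: [0.598, 0.802, -0.0, 0.001]
ft_force: [-3.6, -1.9, 11.3]
opening: 0.252
finger_force: 49.8
```

jog_arm([
  {"travel": [0,0,-0.002],"yaw": 0,"grip": 255},
  {"travel": [0,0,-0.004],"yaw": 0,"grip": 255},
  {"travel": [0,0,-0.008],"yaw": 0,"grip": 255},
  {"travel": [0,0,-0.009],"yaw": 0,"grip": 255},
  {"travel": [0,0,-0.009],"yaw": 0,"grip": 255},
  {"travel": [0,0,-0.012],"yaw": 0,"grip": 255},
  {"travel": [0,0,-0.015],"yaw": 0,"grip": 255},
  {"travel": [0,0,-0.012],"yaw": 0,"grip": 255},
  {"travel": [0,0,-0.005],"yaw": 0,"grip": 255},
  {"travel": [0,0,0],"yaw": 0,"grip": 255},
  {"travel": [0,0,0],"yaw": 0,"grip": 255},
])

```text
clock: 32.45
position: [0.5864, 0.0073, 0.1936]
eef_rot: [0.598, 0.801, 0.0, 0.0]
ft_force: [0.8, 0.3, -1.9]
opening: 0.253
finger_force: 49.8
```

```bash
python3 -c "
from h import *
go(.441,.2698,.195,-.3259+np.pi/2)"
```

```text
clock 32.45 p [0.5864 0.0073 0.1936] yaw 1.8595 tilt [ 6.e-04 -1.e-04 -1.e+00] tool d [ 0.293  -0.0646 -0.0015] dyaw 0.6147 F [ 0.84  0.26 -1.93] 0.25317840705056144 49.832183718681335
```

jog_arm([
  {"travel": [0.015,-0.0033,0],"yaw": 0,"grip": 255},
  {"travel": [0.03,-0.0066,0],"yaw": 0,"grip": 255},
  {"travel": [0.036,-0.008,0],"yaw": 0,"grip": 255},
  {"travel": [0.036,-0.008,0],"yaw": 0,"grip": 255},
  {"travel": [0.036,-0.008,0],"yaw": 0,"grip": 255},
  {"travel": [0.036,-0.008,0],"yaw": 0,"grip": 255},
  {"travel": [0.036,-0.008,0],"yaw": 0,"grip": 255},
  {"travel": [0.033,-0.007,0],"yaw": 0,"grip": 255},
  {"travel": [0.025,-0.0055,0],"yaw": 0,"grip": 255},
  {"travel": [0.01,-0.0022,0],"yaw": 0,"grip": 255},
  {"travel": [0,0,0],"yaw": 0.1,"grip": 255},
  {"travel": [0,0,0],"yaw": 0.12,"grip": 255},
])

```text
clock: 33.45
position: [0.4392, 0.2704, 0.1923]
eef_rot: [0.683, 0.73, -0.001, -0.0]
ft_force: [-0.5, -0.1, -2.2]
opening: 0.254
finger_force: 49.8
```

jog_arm([
  {"travel": [0,0,0],"yaw": 0.12,"grip": 255},
  {"travel": [0,0,0],"yaw": 0.12,"grip": 255},
  {"travel": [0,0,0],"yaw": 0.1,"grip": 255},
  {"travel": [0,0,0],"yaw": 0.055,"grip": 255},
  {"travel": [0,0,0],"yaw": 0,"grip": 255},
  {"travel": [0,0,0],"yaw": 0,"grip": 255},
  {"travel": [0,0,0],"yaw": 0,"grip": 255},
])

```text
clock: 34.03
position: [0.4405, 0.2695, 0.1928]
eef_rot: [0.812, 0.583, -0.001, -0.0]
ft_force: [-0.4, 0.3, -1.1]
opening: 0.255
finger_force: 49.8
```

```bash
python3 -c "
from h import *
go(.441,.2698,.16,-.3259+np.pi/2)
t=r.get_image('top');a=cv2.resize(t[125:200,225:305],(400,375),interpolation=cv2.INTER_CUBIC)
b=cv2.resize(cv2.imread('pics/top_raw.png')[125:200,225:305],(400,375),interpolation=cv2.INTER_CUBIC)
cv2.imwrite('pics/f.png',np.hstack([b,a]))"
```

```text
clock 34.03 p [0.4405 0.2695 0.1928] yaw 1.2456 tilt [-1.e-03 -5.e-04 -1.e+00] tool d [0.0004 0.0004 0.0328] dyaw 0.0007 F [-0.38  0.26 -1.13] 0.25497189363849176 49.83230531215668
```

View pics/f.png

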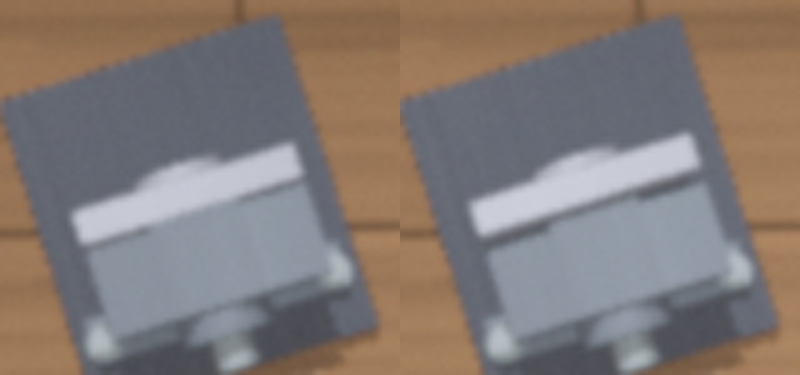

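Both ends of the cover have visibly moved: the edge went from (72,213) to (470-400,204), with dark gaps at both slots. I'll measure the shift to sub-pixel accuracy before stowing the wedge.

```bash
python3 - <<'E'
from h import *
b=cv2.imread('pics/top_raw.png').astype(np.float32).mean(2);a=np.mean([r.get_image('top').astype(np.float32).mean(2) for _ in range(4)],0)
xs=np.arange(-.004,.035,.0002)
def edge(im,y0,y1):
    prof=np.mean([cv2.remap(im,*[m.astype(np.float32).reshape(1,-1) for m in proj('top',[[*pl(x,y),.07] for x in xs]).T],cv2.INTER_CUBIC)[0] for y in np.arange(y0,y1,.002)],0)
    k=prof.argmax();p=prof[k:];h=(p.max()+p.min())/2;i=k+np.argmax(p<h);return xs[i]
for n,y0,y1 in(("left",.045,.06),("l-in",.034,.046),("r-in",-.046,-.034),("right",-.06,-.045)):
    print(n,edge(b,y0,y1),edge(a,y0,y1),"mm",1e3*(edge(a,y0,y1)-edge(b,y0,y1)))
E
```

```text
left 0.014600000000000009 0.019800000000000012 mm 5.200000000000003
l-in 0.014600000000000009 0.02000000000000001 mm 5.400000000000002
r-in 0.014200000000000008 0.019800000000000012 mm 5.600000000000004
right 0.014400000000000007 0.019800000000000012 mm 5.400000000000006
```

The cover has shifted only about 5.4 mm plus the initial gap, near the lower limit. I'll go back and press each side about 4 mm deeper, adding about 1 mm of gap.

jog_arm([
  {"travel": [0,0,0],"yaw": -0.1,"grip": 255},
  {"travel": [0,0,0],"yaw": -0.12,"grip": 255},
  {"travel": [0,0,0],"yaw": -0.12,"grip": 255},
  {"travel": [0,0,0],"yaw": -0.12,"grip": 255},
  {"travel": [0,0,0],"yaw": -0.1,"grip": 255},
  {"travel": [0,0,0],"yaw": -0.0544,"grip": 255},
])

```text
clock: 34.78
position: [0.4409, 0.2698, 0.1933]
eef_rot: [0.596, 0.803, -0.0, -0.0]
ft_force: [-0.2, 0.1, -1.5]
opening: 0.252
finger_force: 49.8
```

jog_arm([
  {"travel": [-0.015,0.0033,0],"yaw": 0,"grip": 255},
  {"travel": [-0.03,0.0067,0],"yaw": 0,"grip": 255},
  {"travel": [-0.036,0.008,0],"yaw": 0,"grip": 255},
  {"travel": [-0.036,0.008,0],"yaw": 0,"grip": 255},
  {"travel": [-0.036,0.008,0],"yaw": 0,"grip": 255},
  {"travel": [-0.036,0.008,0],"yaw": 0,"grip": 255},
  {"travel": [-0.036,0.008,0],"yaw": 0,"grip": 255},
  {"travel": [-0.033,0.0074,0],"yaw": 0,"grip": 255},
  {"travel": [-0.025,0.0056,0],"yaw": 0,"grip": 255},
  {"travel": [-0.01,0.0022,0],"yaw": 0,"grip": 255},
  {"travel": [0,0,0],"yaw": 0,"grip": 255},
  {"travel": [0,0,0],"yaw": 0,"grip": 255},
])

```text
clock: 35.78
position: [0.5862, 0.0079, 0.1929]
eef_rot: [0.598, 0.801, 0.0, -0.001]
ft_force: [0.1, 0.6, -1.4]
opening: 0.253
finger_force: 49.8
```

jog_arm([
  {"travel": [0,0,0.01],"yaw": 0,"grip": 255},
  {"travel": [0,0,0.015],"yaw": 0,"grip": 255},
  {"travel": [0,0,0.007],"yaw": 0,"grip": 255},
  {"travel": [0,0,0],"yaw": 0,"grip": 255},
  {"travel": [0,0,0],"yaw": 0,"grip": 255},
])

```text
clock: 36.2
position: [0.5857, 0.0086, 0.1604]
eef_rot: [0.598, 0.802, -0.0, -0.001]
ft_force: [-0.5, 0.6, -0.9]
opening: 0.252
finger_force: 49.8
```

```bash
python3 -c "
from h import *
go(.5865,.0070,.1562,PY+np.pi/2)"
```

```text
clock 36.2 p [0.5857 0.0086 0.1604] yaw 1.8605 tilt [-2.e-03  4.e-04 -1.e+00] tool d [-0.0018  0.0004  0.0042] dyaw 0.0011 F [-0.51  0.64 -0.85] 0.252162181029793 49.83225882053375
```

jog_arm([
  {"travel": [-0.0015,0.0004,0.002],"yaw": 0.001,"grip": 255},
  {"travel": [0,0,0.0015],"yaw": 0,"grip": 255},
  {"travel": [0,0,0.0015],"yaw": 0,"grip": 255},
  {"travel": [0,0,0.0015],"yaw": 0,"grip": 255},
  {"travel": [0,0,0.0015],"yaw": 0,"grip": 255},
  {"travel": [0,0,0],"yaw": 0,"grip": 255},
])

```text
clock: 36.7
position: [0.5873, 0.006, 0.1529]
eef_rot: [0.599, 0.801, -0.0, -0.0]
ft_force: [0.5, 0.1, -1.4]
opening: 0.253
finger_force: 49.8
```

jog_arm([
  {"travel": [0,0,0.002],"yaw": 0,"grip": 255},
  {"travel": [0,0,0.002],"yaw": 0,"grip": 255},
  {"travel": [0,0,0.003],"yaw": 0,"grip": 255},
  {"travel": [0,0,0.003],"yaw": 0,"grip": 255},
  {"travel": [0,0,0.003],"yaw": 0,"grip": 255},
  {"travel": [0,0,0.003],"yaw": 0,"grip": 255},
  {"travel": [0,0,0.002],"yaw": 0,"grip": 255},
  {"travel": [0,0,0.002],"yaw": 0,"grip": 255},
  {"travel": [0,0,0.002],"yaw": 0,"grip": 255},
  {"travel": [0,0,0.002],"yaw": 0,"grip": 255},
  {"travel": [0,0,0],"yaw": 0,"grip": 255},
])

```text
clock: 37.62
position: [0.5872, 0.0061, 0.1287]
eef_rot: [0.599, 0.801, -0.0, -0.0]
ft_force: [-1.4, -0.9, -2.2]
opening: 0.25
finger_force: 49.8
```

jog_arm([
  {"travel": [0,0,0.001],"yaw": 0,"grip": 255},
  {"travel": [0,0,0.001],"yaw": 0,"grip": 255},
  {"travel": [0,0,0.0006],"yaw": 0,"grip": 255},
  {"travel": [0,0,0.0006],"yaw": 0,"grip": 255},
  {"travel": [0,0,0.0006],"yaw": 0,"grip": 255},
])

```text
clock: 38.03
position: [0.5872, 0.0059, 0.1254]
eef_rot: [0.599, 0.801, -0.0, -0.0]
ft_force: [-1.3, -0.6, 0.3]
opening: 0.253
finger_force: 49.8
```

Now slowly to about 0.1155.

jog_arm([
  {"travel": [0,0,0.0006],"yaw": 0,"grip": 255},
  {"travel": [0,0,0.0006],"yaw": 0,"grip": 255},
  {"travel": [0,0,0.0006],"yaw": 0,"grip": 255},
  {"travel": [0,0,0.0006],"yaw": 0,"grip": 255},
  {"travel": [0,0,0.0006],"yaw": 0,"grip": 255},
  {"travel": [0,0,0.0006],"yaw": 0,"grip": 255},
  {"travel": [0,0,0.0006],"yaw": 0,"grip": 255},
  {"travel": [0,0,0.0006],"yaw": 0,"grip": 255},
])

```text
clock: 38.7
position: [0.5873, 0.0058, 0.1211]
eef_rot: [0.599, 0.801, -0.0, -0.0]
ft_force: [-5.8, -2.0, 5.4]
opening: 0.253
finger_force: 49.8
```

jog_arm([
  {"travel": [0,0.0001,0.0006],"yaw": 0,"grip": 255},
  {"travel": [0,0,0.0006],"yaw": 0,"grip": 255},
  {"travel": [0,0.0001,0.0006],"yaw": 0,"grip": 255},
  {"travel": [0,0,0.0006],"yaw": 0,"grip": 255},
  {"travel": [0,0.0001,0.0006],"yaw": 0,"grip": 255},
  {"travel": [0,0,0.0006],"yaw": 0,"grip": 255},
  {"travel": [0,0.0001,0.0006],"yaw": 0,"grip": 255},
  {"travel": [0,0,0.0006],"yaw": 0,"grip": 255},
  {"travel": [0,0,0.0003],"yaw": 0,"grip": 255},
  {"travel": [0,0,0],"yaw": 0,"grip": 255},
])

```text
clock: 39.53
position: [0.5878, 0.0056, 0.1172]
eef_rot: [0.599, 0.801, -0.001, 0.0]
ft_force: [-7.0, -2.6, 9.4]
opening: 0.254
finger_force: 49.8
```

jog_arm([
  {"travel": [0,0.0001,0.0006],"yaw": 0,"grip": 255},
  {"travel": [0,0,0.0006],"yaw": 0,"grip": 255},
  {"travel": [0,0,0.0004],"yaw": 0,"grip": 255},
  {"travel": [0,0,0],"yaw": 0,"grip": 255},
])

```text
clock: 39.87
position: [0.588, 0.0056, 0.1157]
eef_rot: [0.599, 0.801, -0.001, 0.0]
ft_force: [-7.1, -2.0, 10.1]
opening: 0.254
finger_force: 49.8
```

jog_arm([
  {"travel": [0,0,-0.002],"yaw": 0,"grip": 255},
  {"travel": [0,0,-0.004],"yaw": 0,"grip": 255},
  {"travel": [0,0,-0.008],"yaw": 0,"grip": 255},
  {"travel": [0,0,-0.009],"yaw": 0,"grip": 255},
  {"travel": [0,0,-0.009],"yaw": 0,"grip": 255},
  {"travel": [0,0,-0.008],"yaw": 0,"grip": 255},
  {"travel": [0,0,-0.005],"yaw": 0,"grip": 255},
  {"travel": [0,0,-0.001],"yaw": 0,"grip": 255},
  {"travel": [0,0,0],"yaw": 0,"grip": 255},
  {"travel": [0,0,0],"yaw": 0,"grip": 255},
])

```text
clock: 40.7
position: [0.5878, 0.0063, 0.1598]
eef_rot: [0.599, 0.801, -0.0, -0.0]
ft_force: [-0.8, -1.3, -2.3]
opening: 0.251
finger_force: 49.8
```

```bash
python3 -c "
from h import *
go(.5633,.0846,.160,PY+np.pi/2)"
```

```text
clock 40.7 p [0.5878 0.0063 0.1598] yaw 1.8579 tilt [-2.e-04  1.e-04 -1.e+00] tool d [ 0.0821 -0.0013 -0.0001] dyaw -0.0015 F [-0.8  -1.32 -2.28] 0.2514238175720162 49.832226634025574
```

jog_arm([
  {"travel": [0.01,-0.0005,0],"yaw": -0.0015,"grip": 255},
  {"travel": [0.02,-0.0005,0],"yaw": 0,"grip": 255},
  {"travel": [0.025,-0.0003,0],"yaw": 0,"grip": 255},
  {"travel": [0.0181,0,0],"yaw": 0,"grip": 255},
  {"travel": [0.009,0,0],"yaw": 0,"grip": 255},
  {"travel": [0,0,0],"yaw": 0,"grip": 255},
  {"travel": [0,0,0],"yaw": 0,"grip": 255},
  {"travel": [0,0,0],"yaw": 0,"grip": 255},
])

```text
clock: 41.37
position: [0.5636, 0.0839, 0.1598]
eef_rot: [0.598, 0.801, -0.0, 0.0]
ft_force: [-0.4, 0.1, -1.2]
opening: 0.252
finger_force: 49.8
```

jog_arm([
  {"travel": [0,0,0.002],"yaw": 0,"grip": 255},
  {"travel": [0,0,0.0015],"yaw": 0,"grip": 255},
  {"travel": [0,0,0.0015],"yaw": 0,"grip": 255},
  {"travel": [0,0,0.0015],"yaw": 0,"grip": 255},
  {"travel": [0,0,0.0015],"yaw": 0,"grip": 255},
  {"travel": [0,0,0],"yaw": 0,"grip": 255},
])

```text
clock: 41.87
position: [0.5631, 0.0843, 0.1514]
eef_rot: [0.598, 0.801, -0.0, -0.0]
ft_force: [-0.5, 0.5, -0.6]
opening: 0.251
finger_force: 49.8
```

jog_arm([
  {"travel": [0,0,0.002],"yaw": 0,"grip": 255},
  {"travel": [0,0,0.002],"yaw": 0,"grip": 255},
  {"travel": [0,0,0.003],"yaw": 0,"grip": 255},
  {"travel": [0,0,0.003],"yaw": 0,"grip": 255},
  {"travel": [0,0,0.003],"yaw": 0,"grip": 255},
  {"travel": [0,0,0.003],"yaw": 0,"grip": 255},
  {"travel": [0,0,0.002],"yaw": 0,"grip": 255},
  {"travel": [0,0,0.002],"yaw": 0,"grip": 255},
  {"travel": [0,0,0.002],"yaw": 0,"grip": 255},
  {"travel": [0,0,0.001],"yaw": 0,"grip": 255},
  {"travel": [0,0,0],"yaw": 0,"grip": 255},
])

```text
clock: 42.78
position: [0.5632, 0.0845, 0.1286]
eef_rot: [0.598, 0.801, -0.0, -0.0]
ft_force: [0.4, -1.1, -1.2]
opening: 0.253
finger_force: 49.8
```

jog_arm([
  {"travel": [0,0,0.001],"yaw": 0,"grip": 255},
  {"travel": [0,0,0.001],"yaw": 0,"grip": 255},
  {"travel": [0,0,0.0006],"yaw": 0,"grip": 255},
  {"travel": [0,0,0.0006],"yaw": 0,"grip": 255},
  {"travel": [0,0,0.0006],"yaw": 0,"grip": 255},
])

```text
clock: 43.2
position: [0.5635, 0.0845, 0.1252]
eef_rot: [0.598, 0.801, 0.0, 0.0]
ft_force: [0.1, -0.3, -1.2]
opening: 0.251
finger_force: 49.8
```

jog_arm([
  {"travel": [0,0,0.0006],"yaw": 0,"grip": 255},
  {"travel": [0,0,0.0006],"yaw": 0,"grip": 255},
  {"travel": [0,0,0.0006],"yaw": 0,"grip": 255},
  {"travel": [0,0,0.0006],"yaw": 0,"grip": 255},
  {"travel": [0,0,0.0006],"yaw": 0,"grip": 255},
  {"travel": [0,0.0001,0.0006],"yaw": 0,"grip": 255},
  {"travel": [0,0,0.0006],"yaw": 0,"grip": 255},
  {"travel": [0,0.0001,0.0006],"yaw": 0,"grip": 255},
])

```text
clock: 43.87
position: [0.5638, 0.0845, 0.1213]
eef_rot: [0.598, 0.801, 0.0, 0.0]
ft_force: [-2.8, 0.1, 6.7]
opening: 0.253
finger_force: 49.8
```

jog_arm([
  {"travel": [0,0.0001,0.0006],"yaw": 0,"grip": 255},
  {"travel": [0,0,0.0006],"yaw": 0,"grip": 255},
  {"travel": [0,0.0001,0.0006],"yaw": 0,"grip": 255},
  {"travel": [0,0,0.0006],"yaw": 0,"grip": 255},
  {"travel": [0,0.0001,0.0006],"yaw": 0,"grip": 255},
  {"travel": [0,0,0.0006],"yaw": 0,"grip": 255},
  {"travel": [0,0,0.0006],"yaw": 0,"grip": 255},
  {"travel": [0,0.0001,0.0006],"yaw": 0,"grip": 255},
  {"travel": [0,0,0.0006],"yaw": 0,"grip": 255},
  {"travel": [0,0,0.0004],"yaw": 0,"grip": 255},
  {"travel": [0,0,0],"yaw": 0,"grip": 255},
])

```text
clock: 44.78
position: [0.5643, 0.0845, 0.1168]
eef_rot: [0.598, 0.801, -0.0, 0.0]
ft_force: [-5.0, -0.4, 13.0]
opening: 0.253
finger_force: 49.8
```

jog_arm([
  {"travel": [0,0,-0.002],"yaw": 0,"grip": 255},
  {"travel": [0,0,-0.004],"yaw": 0,"grip": 255},
  {"travel": [0,0,-0.008],"yaw": 0,"grip": 255},
  {"travel": [0,0,-0.009],"yaw": 0,"grip": 255},
  {"travel": [0,0,-0.01],"yaw": 0,"grip": 255},
  {"travel": [0,0,-0.015],"yaw": 0,"grip": 255},
  {"travel": [0,0,-0.015],"yaw": 0,"grip": 255},
  {"travel": [0,0,-0.01],"yaw": 0,"grip": 255},
  {"travel": [0,0,-0.005],"yaw": 0,"grip": 255},
  {"travel": [0,0,0],"yaw": 0,"grip": 255},
  {"travel": [0,0,0],"yaw": 0,"grip": 255},
])

```text
clock: 45.7
position: [0.5639, 0.0847, 0.1927]
eef_rot: [0.598, 0.801, 0.0, 0.0]
ft_force: [1.1, 0.2, -2.1]
opening: 0.25
finger_force: 49.8
```

```bash
python3 -c "
from h import *
go(.441,.2698,.195,-.3259+np.pi/2)"
```

```text
clock 45.7 p [0.5639 0.0847 0.1927] yaw 1.8594 tilt [ 1.e-04  0.e+00 -1.e+00] tool d [ 0.2124 -0.0651 -0.0023] dyaw 0.6145 F [ 1.12  0.24 -2.09] 0.24966727253081167 49.83223736286163
```

jog_arm([
  {"travel": [0.015,-0.0046,0],"yaw": 0,"grip": 255},
  {"travel": [0.03,-0.0092,0],"yaw": 0,"grip": 255},
  {"travel": [0.036,-0.011,0],"yaw": 0,"grip": 255},
  {"travel": [0.036,-0.011,0],"yaw": 0,"grip": 255},
  {"travel": [0.036,-0.011,0],"yaw": 0,"grip": 255},
  {"travel": [0.03,-0.0092,0],"yaw": 0,"grip": 255},
  {"travel": [0.02,-0.0061,0],"yaw": 0,"grip": 255},
  {"travel": [0.0094,-0.003,0],"yaw": 0,"grip": 255},
])

```text
clock: 46.37
position: [0.4376, 0.2721, 0.1913]
eef_rot: [0.597, 0.803, -0.001, -0.001]
ft_force: [0.1, 0.5, -1.9]
opening: 0.255
finger_force: 49.8
```

jog_arm([
  {"travel": [0,0,0],"yaw": 0.1,"grip": 255},
  {"travel": [0,0,0],"yaw": 0.12,"grip": 255},
  {"travel": [0,0,0],"yaw": 0.12,"grip": 255},
  {"travel": [0,0,0],"yaw": 0.12,"grip": 255},
  {"travel": [0,0,0],"yaw": 0.1,"grip": 255},
  {"travel": [0,0,0],"yaw": 0.0545,"grip": 255},
  {"travel": [0,0,0],"yaw": 0,"grip": 255},
  {"travel": [0,0,0],"yaw": 0,"grip": 255},
  {"travel": [0,0,0],"yaw": 0,"grip": 255},
])

```text
clock: 47.12
position: [0.4409, 0.2695, 0.1921]
eef_rot: [0.812, 0.583, -0.0, -0.0]
ft_force: [-0.5, 0.2, -1.1]
opening: 0.256
finger_force: 49.8
```

```bash
python3 - <<'E'
from h import *
go(.441,.2698,.16,-.3259+np.pi/2)
b=cv2.imread('pics/top_raw.png').astype(np.float32).mean(2);a=np.mean([r.get_image('top').astype(np.float32).mean(2) for _ in range(4)],0)
xs=np.arange(-.004,.035,.0002)
def edge(im,y0,y1):
    prof=np.mean([cv2.remap(im,*[m.astype(np.float32).reshape(1,-1) for m in proj('top',[[*pl(x,y),.07] for x in xs]).T],cv2.INTER_CUBIC)[0] for y in np.arange(y0,y1,.002)],0)
    k=prof.argmax();p=prof[k:];h=(p.max()+p.min())/2;i=k+np.argmax(p<h);return xs[i]
for n,y0,y1 in(("left",.045,.06),("l-in",.034,.046),("r-in",-.046,-.034),("right",-.06,-.045)):
    print(n,"mm",1e3*(edge(a,y0,y1)-edge(b,y0,y1)))
E
```

```text
clock 47.12 p [0.4409 0.2695 0.1921] yaw 1.2459 tilt [-9.e-04 -5.e-04 -1.e+00] tool d [0.0003 0.0001 0.0321] dyaw 0.001 F [-0.47  0.19 -1.13] 0.25575597661693833 49.832375049591064
left mm 6.000000000000002
l-in mm 6.000000000000002
r-in mm 6.800000000000004
right mm 6.600000000000005
```

Shift is now about 6.0 mm left and 6.7 mm right, plus the initial gap: in the band. Stow the wedge.

jog_arm([
  {"travel": [0.0003,0.0001,0.01],"yaw": 0.001,"grip": 255},
  {"travel": [0,0,0.012],"yaw": 0,"grip": 255},
  {"travel": [0,0,0.008],"yaw": 0,"grip": 255},
  {"travel": [0,0,0.003],"yaw": 0,"grip": 255},
  {"travel": [0,0,0],"yaw": 0,"grip": 255},
  {"travel": [0,0,0.003],"yaw": 0,"grip": 255},
  {"travel": [0,0,0.003],"yaw": 0,"grip": 255},
  {"travel": [0,0,0.003],"yaw": 0,"grip": 255},
  {"travel": [0,0,0],"yaw": 0,"grip": 255},
])

```text
clock: 48.07
position: [0.441, 0.2699, 0.1501]
eef_rot: [0.813, 0.583, -0.0, -0.0]
ft_force: [-0.9, -0.6, -1.0]
opening: 0.254
finger_force: 49.8
```

jog_arm([
  {"travel": [0,0,0.005],"yaw": 0,"grip": 255},
  {"travel": [0,0,0.006],"yaw": 0,"grip": 255},
  {"travel": [0,0,0.006],"yaw": 0,"grip": 255},
  {"travel": [0,0,0.006],"yaw": 0,"grip": 255},
  {"travel": [0,0,0.006],"yaw": 0,"grip": 255},
  {"travel": [0,0,0.004],"yaw": 0,"grip": 255},
  {"travel": [0,0,0.003],"yaw": 0,"grip": 255},
  {"travel": [0,0,0.002],"yaw": 0,"grip": 255},
  {"travel": [0,0,0],"yaw": 0,"grip": 255},
  {"travel": [0,0,0],"yaw": 0,"grip": 255},
])

```text
clock: 48.9
position: [0.4414, 0.2701, 0.1126]
eef_rot: [0.813, 0.583, 0.0, 0.0]
ft_force: [0.2, 0.4, -2.0]
opening: 0.251
finger_force: 49.8
```

jog_arm([
  {"travel": [0,0,0.001],"yaw": 0,"grip": 255},
  {"travel": [0,0,0.001],"yaw": 0,"grip": 255},
  {"travel": [0,0,0.001],"yaw": 0,"grip": 255},
  {"travel": [0,0,0],"yaw": 0,"grip": 255},
])

```text
clock: 49.23
position: [0.4412, 0.27, 0.1094]
eef_rot: [0.813, 0.583, -0.0, -0.0]
ft_force: [-0.9, -0.5, -1.9]
opening: 0.251
finger_force: 49.8
```

jog_arm([
  {"travel": [0,0,0.001],"yaw": 0,"grip": 255},
  {"travel": [0,0,0.001],"yaw": 0,"grip": 255},
  {"travel": [0,0,0.0008],"yaw": 0,"grip": 255},
  {"travel": [0,0,0],"yaw": 0,"grip": 255},
])

```text
clock: 49.57
position: [0.4411, 0.27, 0.1065]
eef_rot: [0.813, 0.583, -0.0, -0.0]
ft_force: [-0.1, -0.6, -2.2]
opening: 0.251
finger_force: 49.8
```

jog_arm([
  {"travel": [0,0,0.0005],"yaw": 0,"grip": 255},
  {"travel": [0,0,0.0005],"yaw": 0,"grip": 255},
  {"travel": [0,0,0],"yaw": 0,"grip": 255},
])

```text
clock: 49.82
position: [0.4414, 0.2701, 0.1062]
eef_rot: [0.813, 0.583, 0.0, 0.0]
ft_force: [-0.8, -1.1, 2.9]
opening: 0.253
finger_force: 49.8
```

Contact with the collar down at the same height as the pick, so the wedge has not slipped. Release and rise.

jog_arm([
  {"travel": [0,0,0],"yaw": 0,"grip": 160},
  {"travel": [0,0,0],"yaw": 0,"grip": 120},
  {"travel": [0,0,0],"yaw": 0,"grip": 0},
  {"travel": [0,0,0],"yaw": 0,"grip": 0},
  {"travel": [0,0,0],"yaw": 0,"grip": 0},
  {"travel": [0,0,0],"yaw": 0,"grip": 0},
  {"travel": [0,0,0],"yaw": 0,"grip": 0},
  {"travel": [0,0,0],"yaw": 0,"grip": 0},
  {"travel": [0,0,0],"yaw": 0,"grip": 0},
  {"travel": [0,0,0],"yaw": 0,"grip": 0},
])

```text
clock: 50.65
position: [0.4413, 0.27, 0.1058]
eef_rot: [0.813, 0.583, 0.0, 0.0]
ft_force: [0.3, -0.7, 0.3]
opening: 0.926
finger_force: 0.0
```

jog_arm([
  {"travel": [0,0,-0.01],"yaw": 0,"grip": 0},
  {"travel": [0,0,-0.02],"yaw": 0,"grip": 0},
  {"travel": [0,0,-0.025],"yaw": 0,"grip": 0},
  {"travel": [0,0,-0.025],"yaw": 0,"grip": 0},
  {"travel": [0,0,-0.02],"yaw": 0,"grip": 0},
  {"travel": [0,0,-0.005],"yaw": 0,"grip": 0},
  {"travel": [0,0,0],"yaw": 0,"grip": 0},
  {"travel": [0,0,0],"yaw": 0,"grip": 0},
])

```text
clock: 51.32
position: [0.441, 0.2699, 0.2104]
eef_rot: [0.813, 0.583, -0.0, -0.0]
ft_force: [-0.4, 0.6, -0.2]
opening: 1.001
finger_force: 0.0
```

```bash
python3 -c "
from h import *
cv2.imwrite('pics/g.png',cv2.resize(r.get_image('side')[150:310,190:350],(600,600),interpolation=cv2.INTER_CUBIC))"
```

```text
(no output)
```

View pics/g.png

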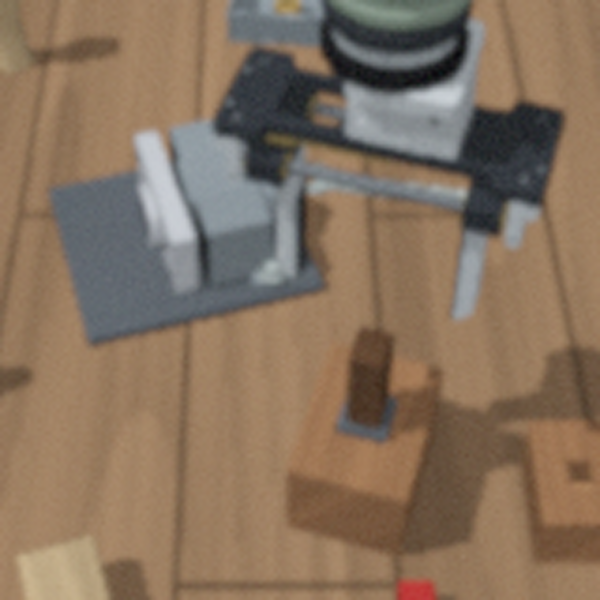

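The wedge stands upright in its rack, with the handle at (370,375) and the collar down at (366,418). The cover is visibly off at the seam around (195,210), and the gripper is clear.

```bash
python3 -c "
from station import r
print(r.sign_off())"
```

```text
the job is handed in; nothing more can be done
None
```

I worked the cover off and handed the job in at about 51 s with the wedge back in its rack; measured from the top camera, the cover moved about 6.0 mm (left) and 6.7 mm (right), plus an unmeasured 0 to 0.6 mm starting gap, and the sign-off gave no verdict.

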